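# Grease the specimen trimmer

### The arm

A 6-joint arm with a two-finger parallel gripper is mounted at the origin on a cart in front of the work surface, level with it; the furniture and walls round the work are solid. World frame = base frame: x ahead of the robot, y to its left, z up, the work surface at z = 0. Lengths are in m, angles in rad, forces in N, time in s.
With the tool pointing down it reaches from about 0.325 to 0.775 m from the base axis. Payload 9.3 kg.
Tool frame: the origin (TCP) lies at the very end of the fingers, on their centre line; the grasp point (between the pads) lies 19 mm behind it (ctrl.pinch_z is the distance from the TCP to the grasp point, in m); x points along the fingers, y is the direction in which the jaws open and shut, and the axes are right-handed (so a half turn about x gives the same grasp; the last joint's range is limited). The gripper opens to 85 mm and grips with 20 to 120 N. Pads are 22 mm wide; open, the fingers measure 114 mm over their backs; the gripper's body (76 mm by 85 mm) begins 54 mm behind the grasp point. The pads swing forward as they close: fully open they stand 13 mm farther back than shut.
Start: joints at [-1.327, 0.259, 0.021, 1.334, 0, 1.418], TCP at [0.213, -0.507, 0.231] pointing down, gripper open.
Joint ranges: [-3.04, 3.04], [-0.91, 1.82], [-1.04, 1.36], [-1.92, 1.95], [-1.52, 1.45], [-3.14, 3.14]. Speed limits (rad/s): [2.22, 2.22, 2.79, 3.14, 3.14, 3.14].

### API

Orientations are given as a unit quaternion [w, x, y, z].
In Python, from rig import ctrl, get_image, hand_in gives the robot as it stands.
- The arm moves only by the shell command python3 -m handwheel 'ROWS' [OPENING] [FORCE]. ROWS is JSON, a list of rows, each a list of 6 numbers: the shift along the world's x, y, z in cm, then the turn, a rotation vector about the world's x, y, z in degrees. In form: [[tx, ty, tz, wx, wy, wz], ...]. A call has 1 to 10 rows; each row is the pose to reach, as a shift and turn from the pose commanded when the call began; what a row does not reach only later rows make up. A row lasts 1/10 s, in which the tool goes at most 50 mm and 8.59 degrees, less where a joint would pass 70% of its speed; a pose out of reach is approached as far as the arm can. A call with a gripper value outside its range is refused whole. OPENING is the finger opening in cm, from 0 to 8.54, set as the call begins (- or left out, the last holds). The fingers move at their own pace and stop on an object; FORCE is the grip in N (left out, the last holds). Time passes only in rows, so rows that repeat a pose let the fingers close. It gives the time, the measured TCP pose, the force and the opening at its end, in the units of the state.
- ctrl.get_state(): the state, without advancing time (a new reading comes with each control period).
- get_image(name): name is "side" or "top" or "wrist"; returns a dict with "image" (384x512x3 uint8, red, green, blue), "depth" (384x512 float32, m along the optical axis (not along the pixel's ray), 0 where there is no reading), "mtx" (3x3 intrinsics, pixels), "rvec" (rotation vector, rad) and "tvec" (3), from world to camera coordinates, as OpenCV has them. Camera axes: x right, y down, z forward; pixel columns grow to the right and rows downward; lengths in m; the calibration is good to about 2 mm. A picture is of the moment at which its call begins.
- hand_in(): hands the job in, once; it reports no verdict.
The state is a dict: "time_s": time; "joint_pos": joint angles; "qd": joint speeds; "tau": joint torques, N m; "eef_pos": TCP position; "tool_rot": TCP orientation; "ft_force": force on the tool from outside, world axes, zero at the start; "torque": the same for the moment, N m; "grip_width": finger opening in m.
Only numpy, scipy, OpenCV 4.12 (cv2) and the standard library are available. Lean on these libraries where they do the work, as an engineer would, in place of code of your own. Each camera call takes 0.05 s, during which the arm holds its last target.

### The job

The specimen trimmer needs greasing. Lift the chip hood that covers its nipple off the trimmer's bar and hang it astride the bar of the free-standing bench rail, letting go of it there; then take the push grease gun out of its stand, press its coupler squarely onto the tilted grease nipple until it snaps on, and keep pushing along the nipple's axis until the gun's sprung nose has slid more than half of its 16 mm travel into the barrel. Finish while still gripping the gun and holding it pushed in against its spring; leave the other things on the worktop where they lie.

Things in the scene. Friction and masses are not known exactly. Their poses are not given: they have to be found in the camera images.
- trimmer: Low grey screw trimmer, fixed: base plate 150 (x) x 236 (y) x 18 mm, an end block with an upright lug (top at 145 mm) at each end, between the lugs a steel bar 12 mm thick along y, axis 129 mm up over x = 0, 156 mm free; hand wheel at the -y end. Origin: centre of the underside; the nipple leans towards -x; z up.
- nipple: Steel grease nipple on the trimmer's carriage, leaning 30 degrees from vertical; 11 mm ball head, neck 6 mm thick, below it a hexagon 16 mm wide. Origin: centre of the ball, in the trimmer's frame at x -24, y -26, z 78 mm. Its z axis points outwards along the nipple: the gun comes on from there, with its own z axis the same way. Under the hood at the start.
- hood: Loose sheet-aluminium chip hood, 160 g: a tent-shaped saddle 112 mm long (y), 126 wide at its foot (x), reaching 97 below its origin; the ridge is a channel open below, 20 wide and 20 deep inside. On top a black grip rib 12 thick (x), 56 long (y), 3 to 36 mm above the origin: pinch it across x. Origin: middle of the channel's ceiling, which rests on the bar's top; z up.
- rail: Bench rail, fixed: wooden foot 120 x 190 x 14 mm with two posts and a round steel bar 12 mm thick along its y axis, bar axis at z = 129 mm; 145 mm free between the ball ends of the posts. Origin: centre of the underside; z up.
- rail_mid (a point): Middle of the top line of the rail's bar (135 mm above the worktop); axes as rail. The hood's origin belongs here (the hood may slide some 16 mm either way along the bar).
- gun_stand: Wooden stand of the grease gun, fixed: foot 104 x 104 mm, two cheeks, top board 96 x 96 mm with its upper face at z = 115 mm and an upright round hole 36 mm wide in the middle; draw the gun straight up by 100 mm or more. Origin: centre of the underside; z up.
- gun: Loose push grease gun, 320 g, 149 mm long. Origin: on the axis at the coupler's mouth (nose fully out); z along the axis to the handle. Diameters: coupler 30 (0 to 28 mm), stem 12, barrel 34 (52 to 95), collar 46 (95 to 103); hexagonal handle 28 across flats (103 to 144), two flats facing +-y: grip on two flats, tips just above the collar. At first it hangs upright by its collar in the stand.
- coupler_seat (a point): Point in the coupler, on the axis, 11.5 mm above its mouth, where the ball's centre lies once snapped on. The mouth is 22 mm wide; four sprung jaws 6 mm above it resist with about 5 N as the ball spreads them (from about 11 mm short of home), then draw the coupler home. Up to 3 mm off-centre still goes on.
- gun_nose (a joint): How far coupler and stem have slid into the barrel, m: 0 fully out, 0.016 fully in. The spring takes 11 N to start, 15 N at 9 mm, 18 N at 16 mm, so the coupler snaps on first; then the barrel and handle move on towards the nipple by this much.
- petri_dish: Clear dish with grains, 60 mm wide, 13 mm high; leave alone. Origin: centre of the underside.
- loupe: Small folding loupe, 36 x 26 x 16 mm; leave alone.
- specimen_box_15: Clear specimen box, 45 x 45 x 38 mm; leave alone.
- specimen_box_13: Clear specimen box with a dark foot, 44 x 41 x 31 mm; leave alone.
- vial: Squat glass vial with a stopper, 36 mm wide, 55 mm high; leave alone.
- pen_2: Felt pen, 135 mm long; leave alone.
- screwdriver: Small screwdriver, 138 mm long; leave alone.
Things that resemble listed ones, but are neither listed nor needed, are in the scene too. Leave any green look-alike of the gun alone.

How it is judged:
By the outcome, as a careful person would: the job done as asked, in the order asked, and still so for the second after the job is handed in, while the arm keeps its last pose, push and grip.
It also fails if it takes over 61 s, if anything falls off the work surface, if the arm or the gripper's body presses on something with over 40 N, if the wrist force passes 120 N, or if a joint passes its speed limit or range.

## Working session

There is one attempt and no reset: what is moved stays moved. The work goes in short steps, Python scripts to look and compute and a shell command to move; the robot and the scene stay as the last step left them, time stands still between calls to the robot, and variables do not carry over. Pictures are saved under pics/ and viewed, and the job is handed in when it is done.

```bash
ls; mkdir -p pics; python3 - <<'E'
from rig import ctrl,get_image
import cv2
for n in ["side","top","wrist"]:
    d=get_image(n); cv2.imwrite(f"pics/{n}0.png",d["image"][:,:,::-1])
    print(n,d["mtx"].tolist(),d["rvec"],d["tvec"])
print(ctrl.get_state(), ctrl.pinch_z)
E
```

```text
pics
side [[415.0926165869879, 0.0, 259.49814975150366], [0.0, 415.0926165869879, 191.94910526736842], [0.0, 0.0, 1.0]] [ 0.39287785 -2.67449472  1.28229133] [0.51900458 0.16175598 1.21426426]
top [[486.06360188232, 0.0, 259.48291514980644], [0.0, 486.06360188232, 189.17020301429997], [0.0, 0.0, 1.0]] [ 2.14868377 -2.157545    0.14093717] [0.01967461 0.55830287 1.54844371]
wrist [[342.5338724883219, 0.0, 262.2403005597547], [0.0, 342.5338724883219, 185.62861074317823], [0.0, 0.0, 1.0]] [-2.41056184  1.6056722   0.22924342] [-0.54979614 -0.03649398  0.37926056]
{'time_s': 0.15, 'joint_pos': array([-1.32663523e+00,  2.59076971e-01,  2.09478409e-02,  1.33367605e+00,
       -7.48746512e-06,  1.41819968e+00]), 'qd': array([-0.00089435, -0.00214459,  0.00382536,  0.00055868,  0.0010414 ,
       -0.00130092]), 'tau': array([ 2.42184702e-03, -5.55969536e+01,  3.44663250e+01,  1.12929093e-02,
       -1.72155587e-04,  7.14236393e-06]), 'eef_pos': array([ 0.21248341, -0.507083  ,  0.230802  ]), 'tool_rot': array([-0.13900058, -0.69321949, -0.13971296,  0.69325743]), 'ft_force': array([-0.85469683,  0.01318336,  0.95812371]), 'torque': array([-0.01962473,  0.03373258,  0.0011112 ]), 'grip_width': 0.08538674275736251} 0.0187
```

View pics/side0.png

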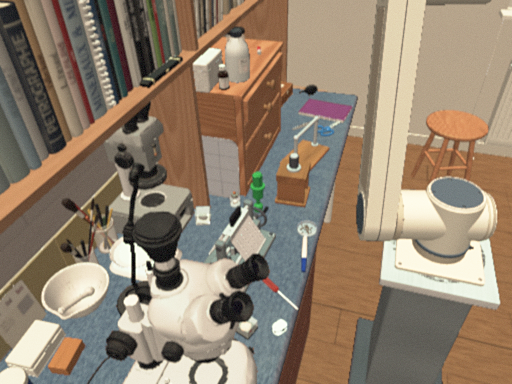

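View pics/top0.png

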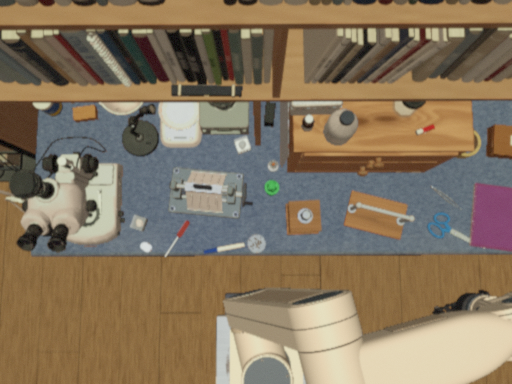

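View pics/wrist0.png

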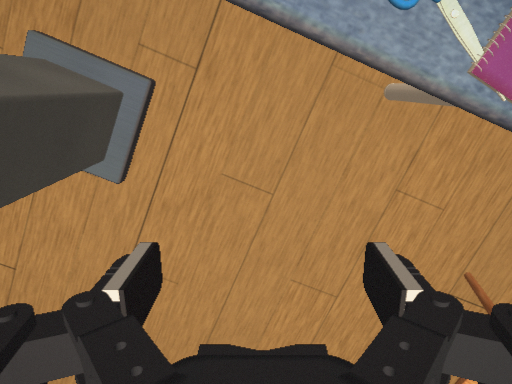

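```bash
cat > h.py <<'E'
import numpy as np,cv2
from rig import ctrl,get_image
def cam(d):
    R=cv2.Rodrigues(np.array(d["rvec"],float))[0]; return np.array(d["mtx"]),R,np.array(d["tvec"],float).ravel()
def bp(d,u,v,z=None,w=1):
    K,R,t=cam(d); r=np.linalg.inv(K)@np.array([u,v,1.0])
    if z is None:
        p=d["depth"][int(round(v))-w:int(round(v))+w+1,int(round(u))-w:int(round(u))+w+1]; p=p[p>0]
        return R.T@(r*np.median(p)-t)
    c=-R.T@t; q=R.T@r; return c+q*(z-c[2])/q[2]
def cloud(d):
    K,R,t=cam(d); h,w=d["depth"].shape; u,v=np.meshgrid(np.arange(w),np.arange(h))
    D=d["depth"]; P=np.stack([(u-K[0,2])/K[0,0]*D,(v-K[1,2])/K[1,1]*D,D],-1)
    W=(P-t)@R; W[D<=0]=np.nan; return W
def pr(d,p):
    K,R,t=cam(d); q=K@(R@np.array(p)+t); return q[:2]/q[2]
def crop(d,u0,v0,u1,v1,s,name):
    im=d["image"][v0:v1,u0:u1,::-1]; cv2.imwrite("pics/"+name,cv2.resize(im,None,fx=s,fy=s,interpolation=cv2.INTER_CUBIC))
E
python3 - <<'E'
from h import *
d=get_image("top")
np.savez("top0.npz",**d)
crop(d,150,150,280,245,6,"t_trim.png"); crop(d,280,170,420,255,5,"t_rs.png")
W=cloud(d)
np.set_printoptions(precision=3,suppress=True)
# heights map
for v in range(95,250,6): print(v,' '.join(f"{int(round(z*1000)) if z==z else -1:4d}" for z in W[v,160:440:8,2]))
print(W[192,207],W[217,304],W[214,377],W[240,300])
s=get_image("side"); np.savez("side0.npz",**s); crop(s,190,120,340,260,5,"s.png")
E
```

```text
95  512  515  528  529  527  524  526  524  528  529  528  515  515  517  528  517  513  513  512  512  518  516  514  514  517  513  517  514  515  512  514  515  515  515  512
101  511  502  507  506  503  506  504  507  502  503  505  500  502  500  500  499  502  503  499  499  498  499  503  501  500  497  497  496  500  498  497  495  497  497  497
107   37   30   32   34   35   92   99  192  196  106   92   98  442   -1   56   33  227  456  457  448  448  444  442  372  375  376  374  370  375  377  426  457  464  378  370
113   40   33   27   32   28   99   99   99  109  107   98  100  390    6   58   32  225  401  402  401  392   -1  483  520  523  374  377  371  374  379  400  414  374  375  376
119    0   34   31   33   30  112  101  100  101  101  104  104  333   54   51   25  226  376  427  446  376  454  494  519  519  374  375  370  370  377  370  377  373  371  372
125    9   39   34   38   43  105   99   93  100   97  101  101  271   12   31   19  222  373  422  425  373  465  486  507  494  380  374  372  375  377  373  374  372  373  387
131    2   27   27   30   2
[... 2941 characters left out ...]
 118    0    2   -3   12   17   16   16   16   10   17   -2   -5    3    3
233   -3   -1    2    1    1    1   -5    3    3   -1   -1   -1   -1    2    7   -3    9   16   17   15   -1    2   -4    0    3    0   -5    9   12   19   13    2    3    4    4
239   -4    6    4    1    2    2   -1    2   -4    0   -1   -1   12   15   -7    0   -3    2   -1    7   -4   -1    1    3    2    7   -1   -1   -3   -1   -4    4   -4    3   -9
245   -1   -6   11   -4    3   -1    1    3   -6   13   14    4   11    6    9   -2    6    2    3    8    3    2   -4    6   -6   -1   -2    6    0   -2    3   -3   -6    0   -5
[0.536 0.176 0.147] [ 0.457 -0.114  0.17 ] [ 0.477 -0.367  0.019] [ 0.394 -0.115  0.002]
```

View pics/t_trim.png

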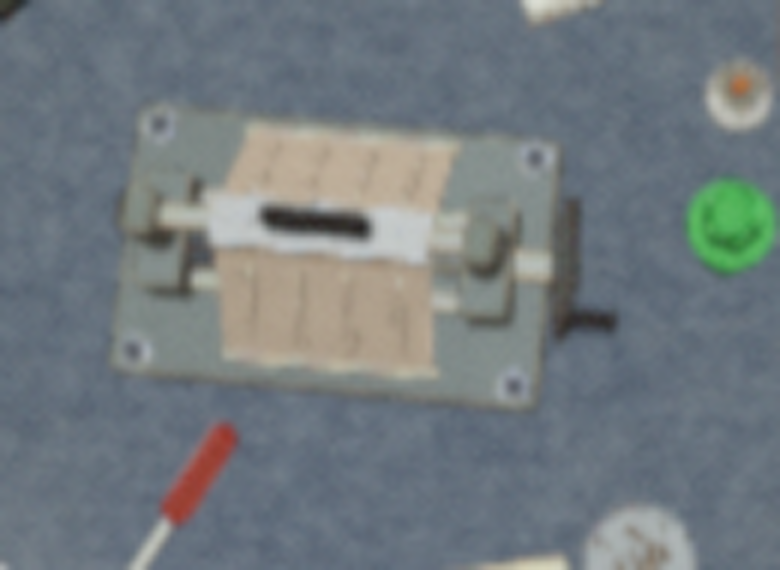

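View pics/t_rs.png

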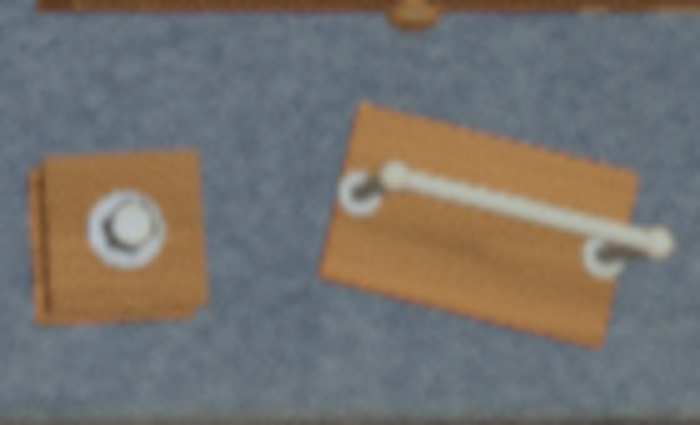

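View pics/s.png

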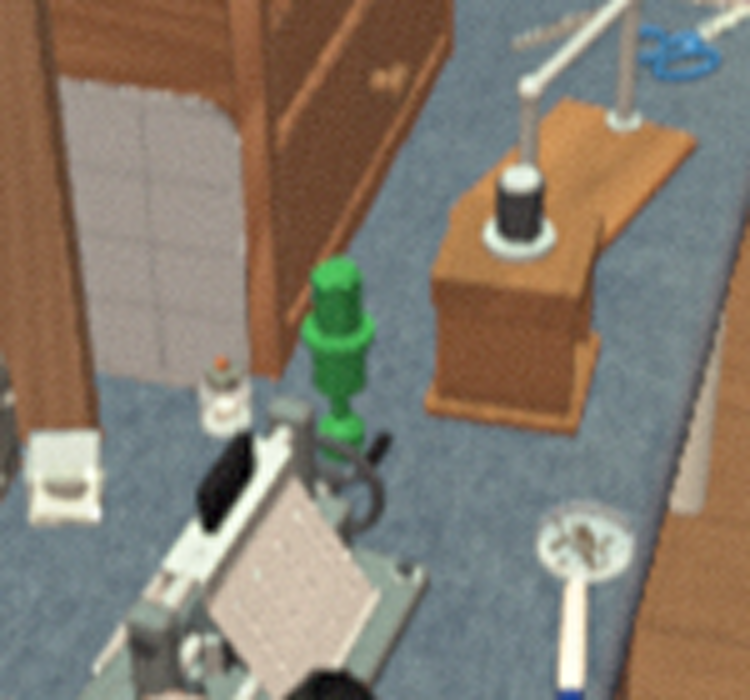

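```bash
cat > m.py <<'E'
from h import *
np.set_printoptions(precision=4,suppress=True)
d=dict(np.load("top0.npz"))
f=lambda x,y,o,s,z: bp(d,o[0]+(x+.5)/s-.5,o[1]+(y+.5)/s-.5,z)
T=lambda x,y,z:f(x,y,(150,150),6,z); S=lambda x,y,z:f(x,y,(280,170),5,z)
c=np.array([T(*p,.018) for p in[(143,105),(558,145),(535,408),(113,370)]])
print("trim",c,c.mean(0),[np.linalg.norm(c[i]-c[(i+1)%4]) for i in range(4)])
a=c[0]-c[1]+c[3]-c[2]; print("y axis yaw deg",np.degrees(np.arctan2(-a[0],a[1])))
r=np.array([T(262,217,.171),T(370,227,.171)]);print("rib",r,r.mean(0),np.degrees(np.arctan2(-(r[0]-r[1])[0],(r[0]-r[1])[1])))
r=np.array([T(160,217,.135),T(460,236,.135)]);print("bar",r,np.degrees(np.arctan2(-(r[0]-r[1])[0],(r[0]-r[1])[1])))
c=np.array([S(*p,.014) for p in[(362,103),(637,175),(602,347),(322,277)]])
print("railfoot",c,c.mean(0),[np.linalg.norm(c[i]-c[(i+1)%4]) for i in range(4)])
a=c[0]-c[1]+c[3]-c[2]; print("y axis yaw deg",np.degrees(np.arctan2(-a[0],a[1])))
r=np.array([S(397,175,.132),S(657,242,.132)]);print("rail bar",r,r.mean(0),np.degrees(np.arctan2(-(r[0]-r[1])[0],(r[0]-r[1])[1])),np.linalg.norm(r[0]-r[1]))
c=np.array([S(*p,.115) for p in[(43,156),(198,150),(208,302),(48,313)]])
print("stand",c,c.mean(0),[np.linalg.norm(c[i]-c[(i+1)%4]) for i in range(4)])
a=c[0]-c[1]+c[3]-c[2]; print("y axis yaw deg",np.degrees(np.arctan2(-a[0],a[1])))
print("gun",S(126,230,.123),S(132,222,.169))
W=cloud(d)
m=(abs(W[...,2]-.115)<.008)&(W[...,0]<.52)&(abs(W[...,1]+.11)<.08)
import cv2
print(cv2.minAreaRect((W[m][:,:2]*1000).astype(np.float32)))
m=(W[...,2]>.155)&(W[...,0]<.62)&(W[...,1]>.1)&(W[...,1]<.26)&(W[...,2]<.19)
print("rib cloud",m.sum(),W[m].mean(0)); 
E
python3 m.py
```

```text
trim [[0.636  0.3029 0.018 ]
 [0.6126 0.0732 0.018 ]
 [0.4673 0.0857 0.018 ]
 [0.489  0.3165 0.018 ]] [0.5512 0.1946 0.018 ] [np.float64(0.23088498440212135), np.float64(0.1458959591378662), np.float64(0.23182997799150443), np.float64(0.14762771001264252)]
y axis yaw deg -5.598797225843638
rib [[0.5518 0.215  0.171 ]
 [0.5465 0.1612 0.171 ]] [0.5491 0.1881 0.171 ] -5.5709382329929005
bar [[0.557  0.272  0.135 ]
 [0.5466 0.119  0.135 ]] -3.8926450851307224
railfoot [[ 0.5567 -0.2885  0.014 ]
 [ 0.5081 -0.4683  0.014 ]
 [ 0.3954 -0.4405  0.014 ]
 [ 0.4418 -0.259   0.014 ]] [ 0.4755 -0.3641  0.014 ] [np.float64(0.18618219598134064), np.float64(0.116022343182733), np.float64(0.18732579092859833), np.float64(0.11857935781546283)]
y axis yaw deg -14.72959730958498
rail bar [[ 0.497  -0.286   0.132 ]
 [ 0.4555 -0.4427  0.132 ]] [ 0.4763 -0.3644  0.132 ] -14.849502081843434 0.16214151392945175
stand [[ 0.5114 -0.0712  0.115 ]
 [ 0.5148 -0.167   0.115 ]
 [ 0.421  -0.1713  0.115 ]
 [ 0.4147 -0.0731  0.115 ]] [ 0.4655 -0.1207  0.115 ] [np.float64(0.09587788987847613), np.float64(0.0938189044442153), np.float64(0.09834135820902441), np.float64(0.0967322265187095)]
y axis yaw deg 2.8483250019566584
gun [ 0.4648 -0.121   0.123 ] [ 0.466  -0.1204  0.169 ]
((271.50262451171875, -117.15873718261719), (101.85462188720703, 486.17340087890625), 88.92367553710938)
rib cloud 164 [0.3824 0.1536 0.1705]
```

```bash
cat > g.py <<'E'
from h import *
from scipy.spatial.transform import Rotation as Ro
np.set_printoptions(precision=4,suppress=True)
def RT(): 
    q=ctrl.get_state()["tool_rot"]; return Ro.from_quat([q[1],q[2],q[3],q[0]])
def tgt(xdir,ydir):
    x=np.array(xdir,float);x/=np.linalg.norm(x);y=np.array(ydir,float);y-=x*(x@y);y/=np.linalg.norm(y)
    return Ro.from_matrix(np.stack([x,y,np.cross(x,y)],1))
def need(R,p):
    s=ctrl.get_state(); 
    print("shift cm",(np.array(p)-s["eef_pos"])*100,"turn",np.degrees((R*RT().inv()).as_rotvec()))
def show():
    s=ctrl.get_state(); print("t",s["time_s"],"pos",s["eef_pos"],"q",s["joint_pos"],"F",s["ft_force"],"w",s["grip_width"]); print(RT().as_matrix())
E
python3 - <<'E'
from g import *
show()
a=np.radians(-5.5);jx=np.array([np.cos(a),np.sin(a),0])
for s in(1,-1): need(tgt([0,0,-1],s*jx),[.549,.188,.26])
a=np.radians(-14.8);jx=np.array([np.cos(a),np.sin(a),0])
E
```

```text
t 0.25 pos [ 0.2125 -0.5072  0.231 ] q [-1.3266  0.2589  0.0212  1.3337  0.      1.4182] F [ 0.5313 -0.7084 -0.6932] w 0.0854420593468724
[[-0.0001  0.3864 -0.9223]
 [ 0.0006 -0.9223 -0.3864]
 [-1.     -0.0006 -0.0001]]
shift cm [33.6482 69.5162  2.9006] turn [-0.0269 -0.025  61.7669]
shift cm [33.6482 69.5162  2.9006] turn [  -0.0286    0.0308 -118.2331]
```

```bash
python3 -m handwheel '[[1.5,3,1,0,0,3],[3.5,7,2,0,0,8],[5.5,11.5,3,0,0,14],[7.6,15.7,3,0,0,20],[9.7,20,3,0,0,26],[11.8,24.3,3,0,0,32],[13.9,28.6,3,0,0,38],[16,33,3,0,0,44],[18,37.3,3,0,0,50],[20,41.5,3,0,0,55]]' 6.0 40; python3 -c "
from g import *;show()"
```

```text
time_s: 1.25
eef_pos: [0.4129, -0.0903, 0.2615]
tool_rot: [0.445, 0.55, 0.445, -0.55]
ft_force: [1.3, -0.3, -0.1]
grip_width: 0.06
t 1.25 pos [ 0.4129 -0.0903  0.2615] q [-0.4144  0.0312 -0.1779  1.3611 -0.      1.3663] F [ 1.2613 -0.3233 -0.0708] w 0.06003118298639551
[[ 0.0006  0.9781 -0.2084]
 [-0.0003 -0.2084 -0.9781]
 [-1.      0.0006  0.0001]]
```

```bash
python3 -m handwheel '[[2,4,0,0,0,2],[4,8.2,0,0,0,4],[6,12.4,0,0,0,6],[8,16.5,0,0,0,6.8],[10,20.6,0,0,0,6.8],[12,24.6,0,0,0,6.8],[13.6,27.8,0,0,0,6.8],[13.6,27.8,0,0,0,6.8],[13.6,27.8,0,0,0,6.8]]'; python3 - <<'E'
from g import *;show()
d=get_image("wrist");cv2.imwrite("pics/w1.png",d["image"][:,:,::-1]);np.savez("w1.npz",**d)
for n in "side","top":
    s=get_image(n);cv2.imwrite(f"pics/{n}1.png",s["image"][:,:,::-1])
W=cloud(d);m=(W[...,2]>.155)&(W[...,2]<.185)&(abs(W[...,0]-.55)<.05)&(abs(W[...,1]-.19)<.06)
print(m.sum(),np.nanmean(W[m],0),W[m].min(0),W[m].max(0)); print(cv2.minAreaRect((W[m][:,:2]*1000).astype(np.float32)))
E
```

```text
time_s: 2.15
eef_pos: [0.5484, 0.1863, 0.2606]
tool_rot: [-0.476, -0.522, -0.476, 0.523]
ft_force: [-0.6, -0.8, 0.3]
grip_width: 0.06
t 2.15 pos [0.5484 0.1863 0.2606] q [ 0.1828  0.3045  0.1601  1.4277 -0.0002  1.8473] F [-0.575  -0.8116  0.2673] w 0.06000941314440824
[[-0.0013  0.9956 -0.0936]
 [-0.0004 -0.0936 -0.9956]
 [-1.     -0.0012  0.0006]]
1321 [0.5491 0.1926 0.1707] [0.5411 0.1631 0.1554] [0.5571 0.2181 0.1741]
((549.201416015625, 190.43470764160156), (55.46142578125, 12.606739044189453), 84.35845947265625)
```

View pics/w1.png

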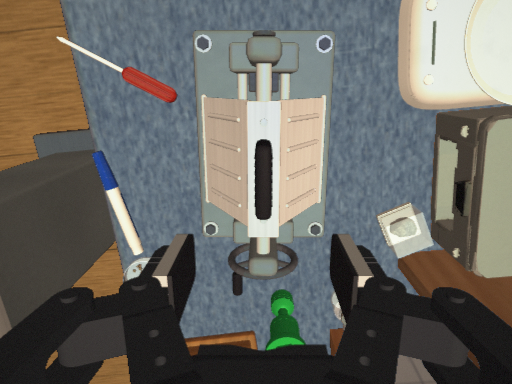

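```bash
python3 -m handwheel '[[0.06,0.4,-3,0,0,0],[0.06,0.4,-6,0,0,0],[0.06,0.4,-9,0,0,0],[0.06,0.4,-11,0,0,0],[0.06,0.4,-11.7,0,0,0],[0.06,0.4,-11.7,0,0,0],[0.06,0.4,-11.7,0,0,0]]'; python3 -m handwheel '[[0,0,0,0,0,0],[0,0,0,0,0,0],[0,0,0,0,0,0],[0,0,0,0,0,0],[0,0,0,0,0,0],[0,0,0,0,0,0]]' 0.5 50;python3 - <<'E'
from g import *;show()
s=get_image("side");crop(s,160,120,310,270,4,"s2.png")
E
```

```text
time_s: 3.0
eef_pos: [0.5497, 0.1894, 0.1456]
tool_rot: [0.476, 0.524, 0.475, -0.523]
ft_force: [-0.8, -0.8, 0.4]
grip_width: 0.06
time_s: 3.6
eef_pos: [0.5494, 0.1898, 0.1449]
tool_rot: [0.476, 0.524, 0.475, -0.523]
ft_force: [-0.6, -0.4, 5.9]
grip_width: 0.0113
t 3.6 pos [0.5494 0.1898 0.1449] q [ 0.1883  0.3476 -0.0731  1.149  -0.      1.8545] F [-0.5692 -0.4341  5.9043] w 0.011317332150226003
[[ 0.001   0.9955 -0.0952]
 [ 0.0002 -0.0952 -0.9955]
 [-1.      0.001  -0.0003]]
```

View pics/s2.png

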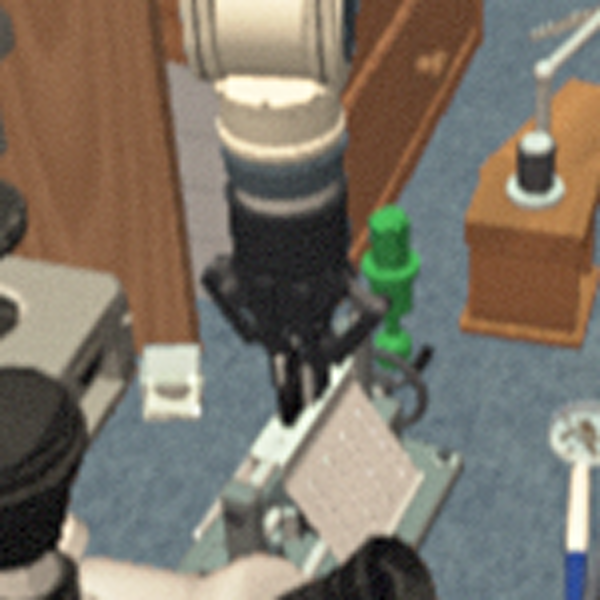

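```bash
python3 -m handwheel '[[0,0,1,0,0,0],[0,0,3,0,0,0],[0,0,6,0,0,0],[0,0,9.5,0,0,0],[0,0,13,0,0,0],[0,0,16.5,0,0,0],[0,0,18.5,0,0,0],[0,0,18.5,0,0,0]]'; python3 - <<'E'
from g import *;show()
s=get_image("side");crop(s,130,90,310,240,4,"s3.png")
d=get_image("wrist");cv2.imwrite("pics/w3.png",d["image"][:,:,::-1]);np.savez("w3.npz",**d)
t=get_image("top");np.savez("top3.npz",**t);crop(t,150,100,320,245,4,"t3.png")
E
```

```text
time_s: 4.45
eef_pos: [0.5497, 0.1899, 0.3322]
tool_rot: [0.476, 0.525, 0.475, -0.522]
ft_force: [0.2, -0.0, -2.5]
grip_width: 0.0111
t 4.45 pos [0.5497 0.1899 0.3322] q [0.1883 0.3072 0.3437 1.6026 0.0001 1.8544] F [ 0.2226 -0.027  -2.5367] w 0.011107033626776421
[[ 0.0045  0.9955 -0.0952]
 [ 0.0009 -0.0952 -0.9955]
 [-1.      0.0044 -0.0013]]
```

View pics/s3.png

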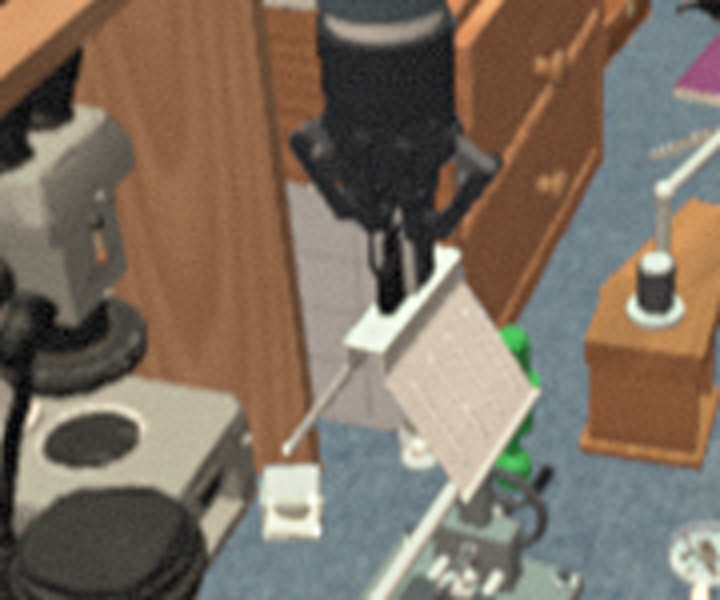

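View pics/w3.png

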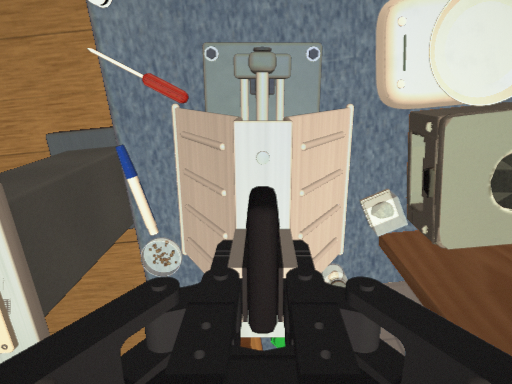

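```bash
python3 -m handwheel '[[-0.2,-2,0,0,0,0],[-0.6,-5.5,0,0,0,-1],[-1.1,-9.5,0,0,0,-2],[-1.6,-13.5,0,0,0,-3],[-2.2,-17.5,0,0,0,-4],[-2.7,-21.5,0,0,0,-5],[-3.3,-25.5,0,0,0,-6],[-3.9,-29.5,0,0,0,-7],[-4.4,-33.5,0,0,0,-8],[-4.9,-37.5,0,0,0,-9.2]]';  python3 -m handwheel '[[-0.5,-4,0,0,0,0],[-1.1,-8,0,0,0,0],[-1.7,-12,0,0,0,0],[-2.1,-15.5,0,0,0,0],[-2.45,-17.9,0,0,0,0],[-2.45,-17.9,0,0,0,0],[-2.45,-17.9,0,0,0,0]]';python3 - <<'E'
from g import *;show()
s=get_image("side");crop(s,230,60,370,190,5,"s4.png");np.savez("side4.npz",**s)
d=get_image("wrist");cv2.imwrite("pics/w4.png",d["image"][:,:,::-1]);np.savez("w4.npz",**d)
t=get_image("top");np.savez("top4.npz",**t);crop(t,320,170,430,255,6,"t4.png")
E
```

```text
time_s: 5.6
eef_pos: [0.4992, -0.1866, 0.3276]
tool_rot: [-0.431, -0.56, -0.433, 0.56]
ft_force: [1.4, 0.2, -0.9]
grip_width: 0.0111
time_s: 6.3
eef_pos: [0.4752, -0.3643, 0.3275]
tool_rot: [-0.431, -0.56, -0.433, 0.56]
ft_force: [1.0, 0.4, -2.3]
grip_width: 0.0109
t 6.3 pos [ 0.4752 -0.3643  0.3275] q [-0.7942  0.3446  0.3868  1.6161  0.0002  1.0337] F [ 0.9901  0.4307 -2.2893] w 0.010853889191873994
[[-0.002   0.9671 -0.2543]
 [ 0.0024 -0.2543 -0.9671]
 [-1.     -0.0026 -0.0018]]
```

View pics/s4.png

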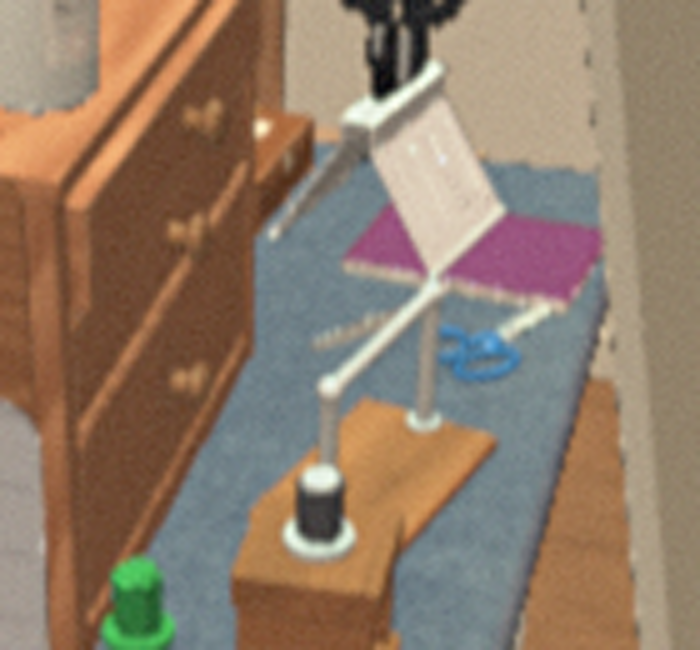

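View pics/w4.png

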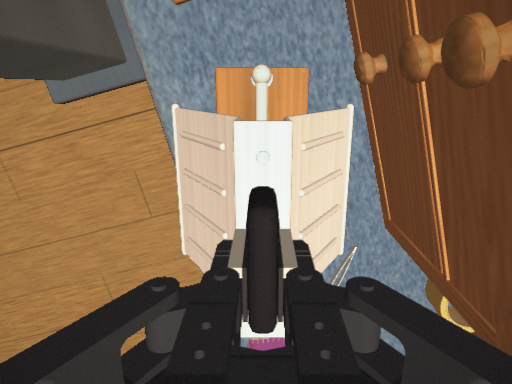

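View pics/t4.png

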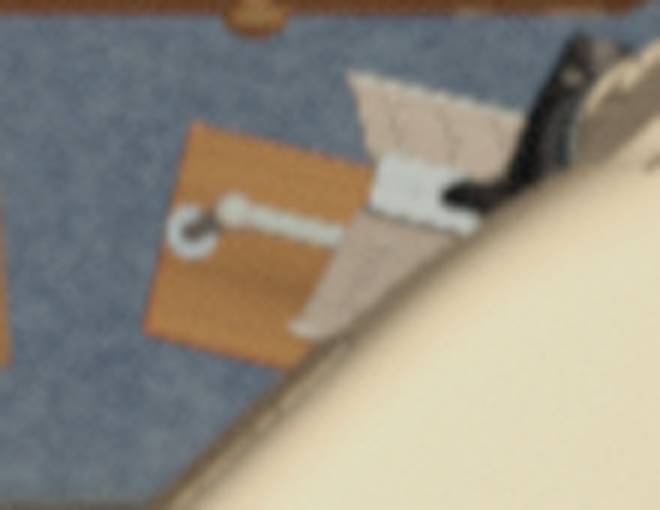

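```bash
python3 - <<'E'
from g import *
d=dict(np.load("w4.npz"));crop(d,190,50,340,240,4,"w4c.png")
b=bp(d,262,75,.129);b2=bp(d,262,114,.133);h=bp(d,263.5,124,.319);hc=bp(d,262.5,157,.319)
a=np.radians(-14.8);X=np.array([np.cos(a),np.sin(a),0]);Y=np.array([-np.sin(a),np.cos(a),0])
c=np.array([.4755,-.3641,0])
for p in(b,b2,h,hc): print(p,(p-c)@X,(p-c)@Y)
# predicted far ball end from top image
print(pr(d,[.497,-.286,.129]))
E
```

```text
[ 0.4949 -0.2855  0.129 ] -0.0012850561941746622 0.08096393500010036
[ 0.4857 -0.3205  0.133 ] -0.0012450159141844455 0.04478465866858845
[ 0.4894 -0.311   0.319 ] -0.0001258924746981114 0.054844191009605865
[ 0.4852 -0.3253  0.319 ] -0.0005492848305716658 0.040020990533780804
[264.2262  74.9614]
```

View pics/w4c.png

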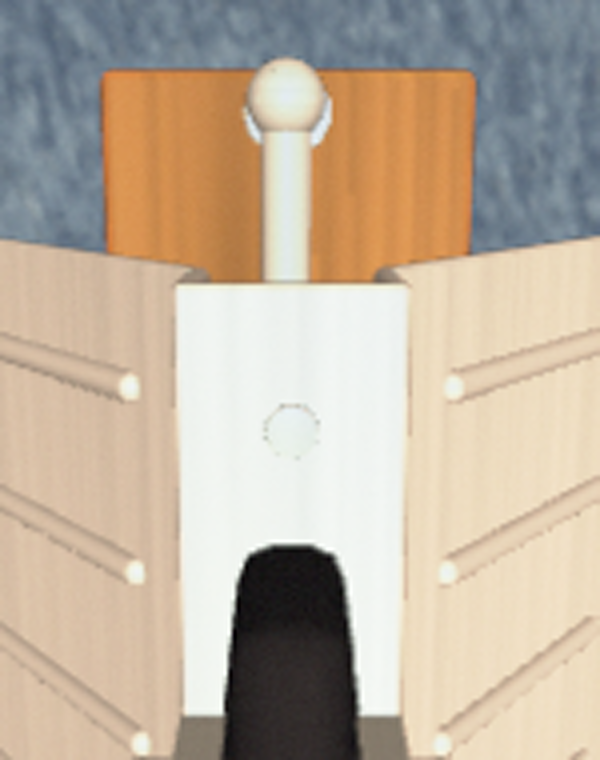

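```bash
python3 -m handwheel '[[-0.08,0.02,-2,0,0,0],[-0.08,0.02,-5,0,0,0],[-0.08,0.02,-8,0,0,0],[-0.08,0.02,-11,0,0,0],[-0.08,0.02,-14,0,0,0],[-0.08,0.02,-16,0,0,0],[-0.08,0.02,-17,0,0,0],[-0.08,0.02,-17.4,0,0,0],[-0.08,0.02,-17.4,0,0,0]]'; python3 -c "
from g import *;show()
s=get_image('side');crop(s,230,60,370,190,5,'s5.png')"
```

```text
time_s: 7.35
eef_pos: [0.4752, -0.3638, 0.1558]
tool_rot: [0.432, 0.56, 0.432, -0.56]
ft_force: [0.2, 0.9, -1.6]
grip_width: 0.0113
t 7.35 pos [ 0.4752 -0.3638  0.1558] q [-0.7936  0.3701 -0.0097  1.1905  0.      1.0326] F [ 0.2127  0.8714 -1.6333] w 0.011272658830169143
[[ 0.0004  0.9676 -0.2526]
 [-0.0004 -0.2526 -0.9676]
 [-1.      0.0005  0.0003]]
```

View pics/s5.png

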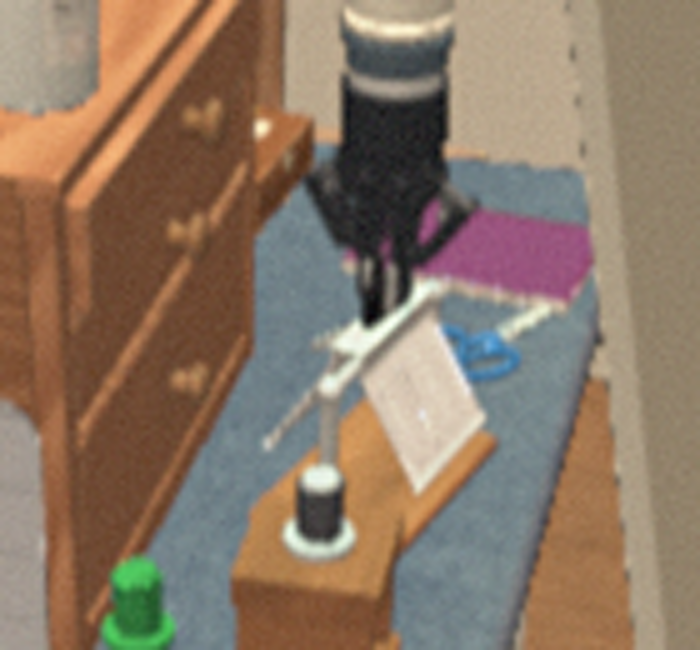

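```bash
python3 -m handwheel '[[0,0,-0.5,0,0,0],[0,0,-0.9,0,0,0],[0,0,-1.0,0,0,0],[0,0,-1.0,0,0,0]]'; python3 -m handwheel '[[0,0,-0.1,0,0,0],[0,0,-0.1,0,0,0]]'
```

```text
time_s: 7.8
eef_pos: [0.4748, -0.3641, 0.1452]
tool_rot: [-0.432, -0.56, -0.432, 0.56]
ft_force: [-0.3, -0.7, -1.7]
grip_width: 0.0111
time_s: 8.0
eef_pos: [0.4749, -0.3642, 0.1449]
tool_rot: [0.432, 0.56, 0.432, -0.56]
ft_force: [-1.1, 0.5, 3.3]
grip_width: 0.0109
```

```bash
python3 -m handwheel '[[0,0,0,0,0,0],[0,0,0,0,0,0],[0,0,0,0,0,0],[0,0,0,0,0,0]]' 5; python3 -m handwheel '[[0,0,1,0,0,0],[0,0,3,0,0,0],[0,0,6,0,0,0],[0,0,10,0,0,0],[0,0,12,0,0,0],[0,0,12,0,0,0]]'; python3 - <<'E'
from g import *;show()
s=get_image("side");crop(s,230,60,370,190,5,"s6.png")
d=get_image("wrist");cv2.imwrite("pics/w6.png",d["image"][:,:,::-1]);np.savez("w6.npz",**d)
E
```

```text
time_s: 8.4
eef_pos: [0.4749, -0.3641, 0.1443]
tool_rot: [0.432, 0.56, 0.432, -0.56]
ft_force: [0.5, -0.0, -0.4]
grip_width: 0.05
time_s: 9.0
eef_pos: [0.4756, -0.3648, 0.2684]
tool_rot: [0.434, 0.56, 0.43, -0.559]
ft_force: [-0.4, -0.3, -0.6]
grip_width: 0.05
t 9.0 pos [ 0.4756 -0.3648  0.2684] q [-0.7942  0.3346  0.2235  1.4536  0.      1.0325] F [-0.4387 -0.2828 -0.6369] w 0.05003099289625186
[[ 0.0043  0.9674 -0.2531]
 [-0.0044 -0.2531 -0.9674]
 [-1.      0.0053  0.0031]]
```

View pics/s6.png

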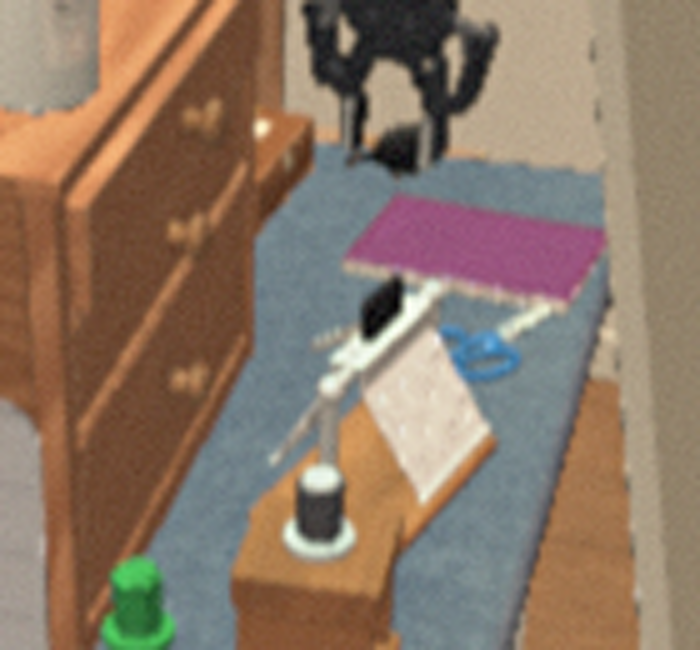

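View pics/w6.png

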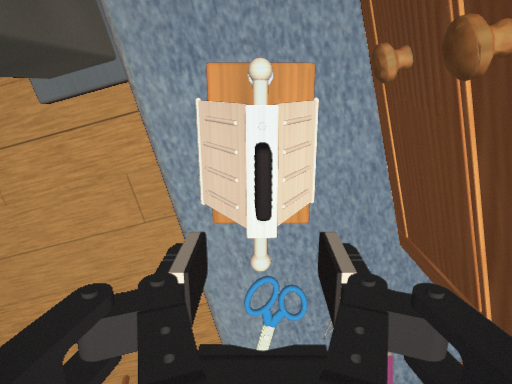

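```bash
python3 -m handwheel '[[0,1,0.5,0,0,5],[0,3,1,0,0,13],[0,5,1,0,0,21],[-0.3,7.5,1,0,0,29],[-0.5,10,1,0,0,37.5],[-0.6,12.5,1,0,0,46],[-0.7,15,1,0,0,54],[-0.8,17.5,1,0,0,62],[-0.9,20,1,0,0,70],[-1,22,1,0,0,78]]' 6; python3 -m handwheel '[[0,1,0,0,0,8],[0,2,0,0,0,16],[0,2.4,0,0,0,24],[0,2.4,0,0,0,29.6],[0,2.4,0,0,0,29.6],[0,2.4,0,0,0,29.6]]'; python3 - <<'E'
from g import *;show()
d=get_image("wrist");cv2.imwrite("pics/w7.png",d["image"][:,:,::-1]);np.savez("w7.npz",**d)
K,R,t=cam(d);print("cam",-R.T@t)
E
```

```text
time_s: 10.1
eef_pos: [0.4641, -0.1426, 0.2731]
tool_rot: [0.688, 0.161, 0.689, -0.161]
ft_force: [-0.4, -0.0, -0.4]
grip_width: 0.0598
time_s: 10.7
eef_pos: [0.4646, -0.12, 0.2735]
tool_rot: [0.706, -0.017, 0.707, 0.017]
ft_force: [0.0, 0.2, 0.1]
grip_width: 0.0602
t 10.7 pos [ 0.4646 -0.12    0.2735] q [-0.4279  0.1293 -0.0379  1.4051  0.     -0.476 ] F [0.0206 0.1725 0.076 ] w 0.060157890084329
[[-0.0013 -0.0481  0.9988]
 [ 0.0006  0.9988  0.0481]
 [-1.      0.0006 -0.0012]]
cam [ 0.3935 -0.1235  0.4173]
```

View pics/w7.png

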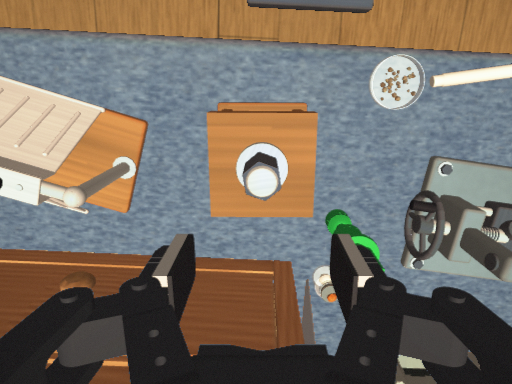

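```bash
python3 - <<'E'
from g import *
d=dict(np.load("w7.npz"));crop(d,195,90,335,230,5,"w7c.png")
E
```

```text
(no output)
```

View pics/w7c.png

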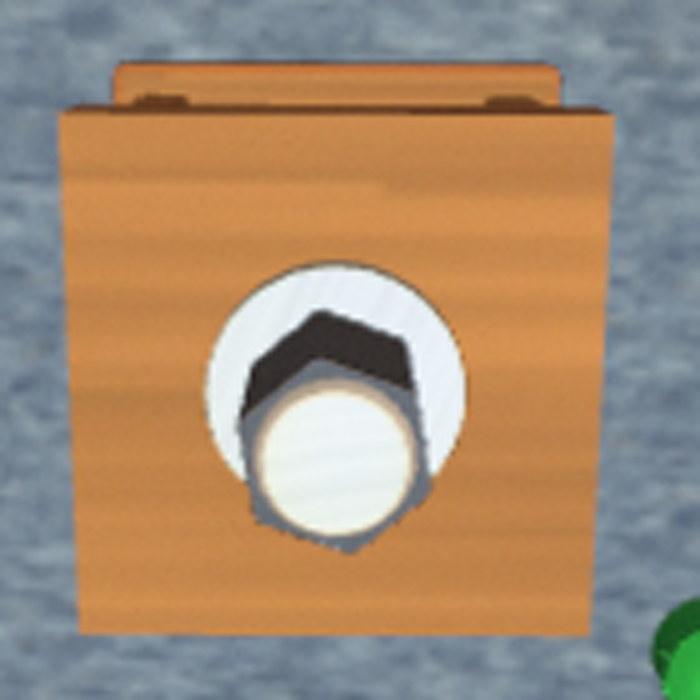

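```bash
python3 - <<'E'
from g import *
d=dict(np.load("w7.npz"))
f=lambda x,y,z: bp(d,195+(x+.5)/5-.5,90+(y+.5)/5-.5,z)
v=np.array([f(*p,.164) for p in[(321,360),(409,391),(428,495),(348,552),(255,520),(240,418)]])
print(v,v.mean(0))
for i in range(6):
    e=v[(i+1)%6]-v[i];print(np.linalg.norm(e),np.degrees(np.arctan2(e[1],e[0]))%60)
print("collar",f(335,392,.123)); print("button",f(335,463,.169))
c=np.array([f(*p,.115) for p in[(60,112),(612,115),(590,633),(80,633)]]);print(c,c.mean(0))
E
```

```text
[[ 0.4479 -0.1238  0.164 ]
 [ 0.452  -0.1103  0.164 ]
 [ 0.4683 -0.1064  0.164 ]
 [ 0.4782 -0.1183  0.164 ]
 [ 0.4736 -0.1329  0.164 ]
 [ 0.4574 -0.1357  0.164 ]] [ 0.4629 -0.1212  0.164 ]
0.014167649706985 12.918469064395893
0.016750181034566977 13.430896021697944
0.015427786054722727 9.635560898358762
0.015338040006602214 12.79329358197269
0.016414471241914825 9.923625072393946
0.015304544322307533 8.79482273638638
collar [ 0.4623 -0.1211  0.123 ]
button [ 0.4625 -0.121   0.169 ]
[[ 0.4168 -0.1709  0.115 ]
 [ 0.4128 -0.0755  0.115 ]
 [ 0.5084 -0.0709  0.115 ]
 [ 0.513  -0.167   0.115 ]] [ 0.4628 -0.1211  0.115 ]
```

```bash
python3 -m handwheel '[[-0.17,-0.12,-2,0,0,4],[-0.17,-0.12,-5,0,0,8.5],[-0.17,-0.12,-8,0,0,8.5],[-0.17,-0.12,-11,0,0,8.5],[-0.17,-0.12,-13.5,0,0,8.5],[-0.17,-0.12,-14.7,0,0,8.5],[-0.17,-0.12,-14.85,0,0,8.5],[-0.17,-0.12,-14.85,0,0,8.5]]'; python3 -c "
from g import *;show()
s=get_image('side');crop(s,230,60,370,190,5,'s8.png')"
```

```text
time_s: 11.55
eef_pos: [0.4631, -0.1214, 0.1258]
tool_rot: [0.703, -0.07, 0.704, 0.07]
ft_force: [0.5, -0.6, -0.2]
grip_width: 0.0602
t 11.55 pos [ 0.4631 -0.1214  0.1258] q [-0.4318  0.1967 -0.3405  1.034   0.     -0.63  ] F [ 0.45   -0.6336 -0.249 ] w 0.060196580817582855
[[-0.0004 -0.1969  0.9804]
 [ 0.0002  0.9804  0.1969]
 [-1.      0.0003 -0.0004]]
```

View pics/s8.png

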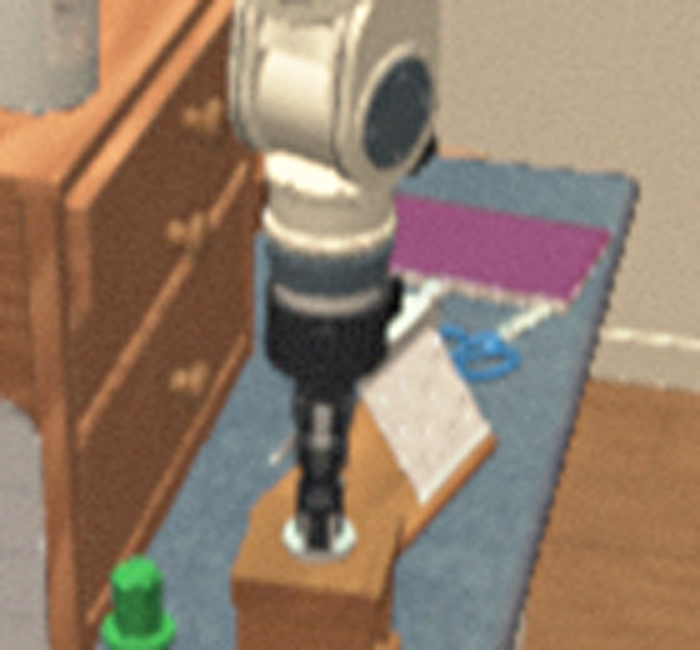

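```bash
python3 -m handwheel '[[0,0,0,0,0,0],[0,0,0,0,0,0],[0,0,0,0,0,0],[0,0,0,0,0,0],[0,0,0,0,0,0]]' 2 100; python3 -c "
from g import *;show()"
```

```text
time_s: 12.1
eef_pos: [0.4635, -0.1213, 0.1267]
tool_rot: [0.704, -0.071, 0.703, 0.07]
ft_force: [-1.3, 1.5, 5.3]
grip_width: 0.0267
t 12.1 pos [ 0.4635 -0.1213  0.1267] q [-0.4315  0.1953 -0.3399  1.034   0.0001 -0.6309] F [-1.2543  1.4519  5.3374] w 0.026676206904353038
[[ 0.0014 -0.1981  0.9802]
 [-0.0006  0.9802  0.1981]
 [-1.     -0.0008  0.0013]]
```

```bash
python3 -m handwheel '[[0,0,1,0,0,0],[0,0,3,0,0,0],[0,0,6,0,0,0],[0,0,10,0,0,0],[0,0,13,0,0,0],[0,0,15,0,0,0],[0,0,16,0,0,0],[0,0,16,0,0,0]]'; python3 - <<'E'
from g import *;show()
s=get_image("side");crop(s,180,120,330,260,5,"s9.png");np.savez("side9.npz",**s)
d=get_image("wrist");cv2.imwrite("pics/w9.png",d["image"][:,:,::-1]);np.savez("w9.npz",**d)
t=get_image("top");np.savez("top9.npz",**t);crop(t,160,160,260,225,7,"t9.png");crop(t,270,150,340,250,6,"t9b.png")
E
```

```text
time_s: 12.9
eef_pos: [0.4634, -0.1214, 0.2868]
tool_rot: [0.704, -0.071, 0.703, 0.07]
ft_force: [0.4, -1.2, -3.6]
grip_width: 0.0268
t 12.9 pos [ 0.4634 -0.1214  0.2868] q [-0.4316  0.124  -0.0108  1.4342 -0.     -0.6312] F [ 0.4092 -1.1631 -3.5652] w 0.02682963659635953
[[ 0.0016 -0.1982  0.9802]
 [-0.0007  0.9802  0.1982]
 [-1.     -0.001   0.0014]]
```

View pics/s9.png

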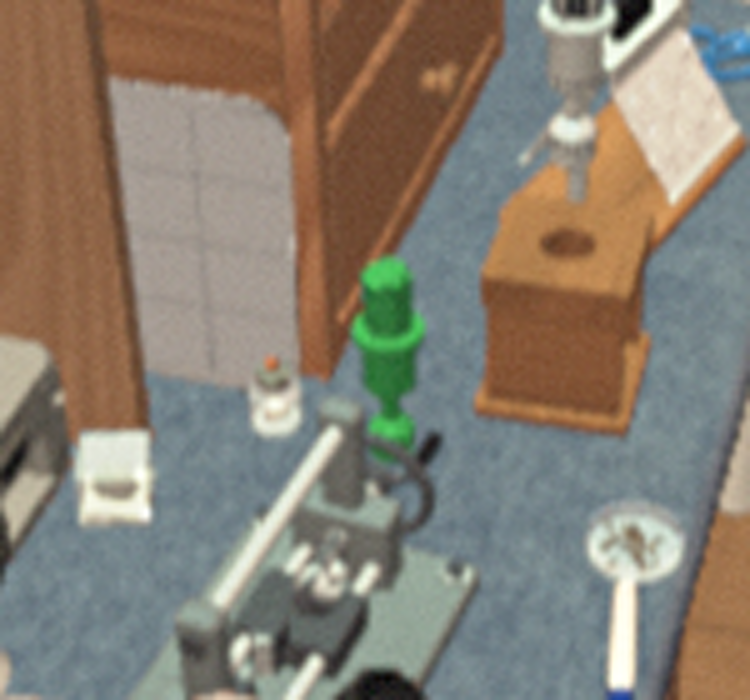

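View pics/t9.png

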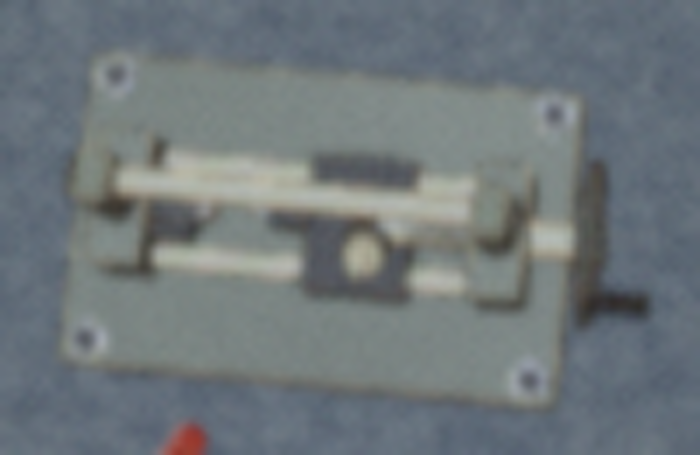

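View pics/w9.png

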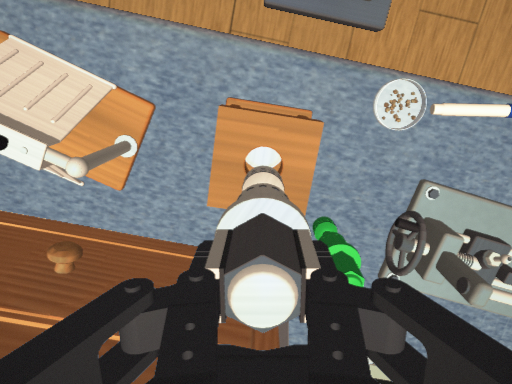

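```bash
python3 - <<'E'
from g import *
t=dict(np.load("top9.npz"))
print("ball top", bp(t,160+362.5/7-.5,160+253.5/7-.5,.078))
f=lambda x,y,z: bp(t,160+(x+.5)/7-.5,160+(y+.5)/7-.5,z)
B=np.array([f(*p,.018) for p in[(116,75),(554,114),(529,380),(86,339)]]);print("bolts top",B.mean(0))
w=dict(np.load("w1.npz"));crop(w,180,15,350,285,2.9,"w1c.png")
W=np.array([bp(w,*p,.018) for p in[(203.5,43.5),(324,43.5),(316,229),(211,229)]]);print("bolts w1",W,W.mean(0),[np.linalg.norm(W[i]-W[(i+1)%4]) for i in range(4)])
e=W[0]-W[3]+W[1]-W[2];print(np.degrees(np.arctan2(-e[0],e[1])))
e=B[0]-B[1]+B[3]-B[2];print(np.degrees(np.arctan2(-e[0],e[1])))
s=dict(np.load("side9.npz"))
for N in ([.5246,.1704,.078],): print("side pred",((pr(s,N)-[180,120])*5),"top pred",(pr(t,N)-[160,160])*7)
crop(s,220,210,270,262,14,"s9n.png"); crop(t,190,180,230,215,18,"t9n.png")
E
```

```text
ball top [0.5326 0.1702 0.078 ]
bolts top [0.5525 0.1956 0.018 ]
bolts w1 [[0.4969 0.3046 0.018 ]
 [0.6226 0.2926 0.018 ]
 [0.6036 0.0832 0.018 ]
 [0.476  0.0952 0.018 ]] [0.5498 0.1939 0.018 ] [np.float64(0.1262243826171608), np.float64(0.21025894305590812), np.float64(0.1281330313946975), np.float64(0.21036583132120829)]
-5.450990175930512
-5.460078475617978
side pred [336.9266 562.6427] top pred [358.496  267.6388]
```

View pics/w1c.png

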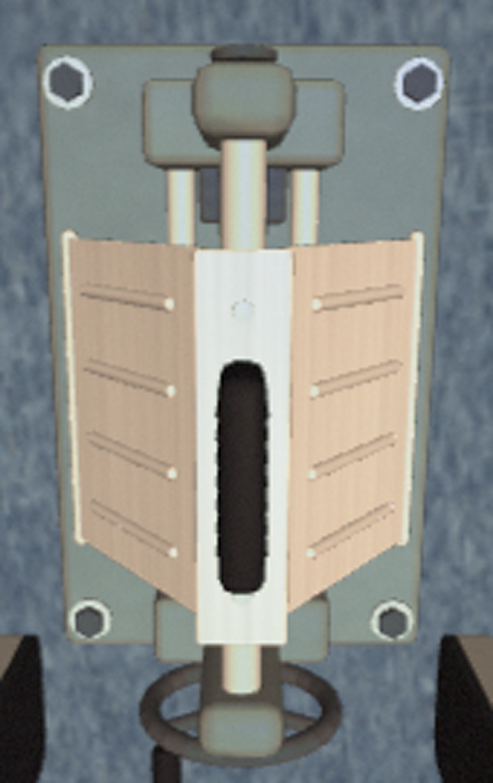

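View pics/s9n.png

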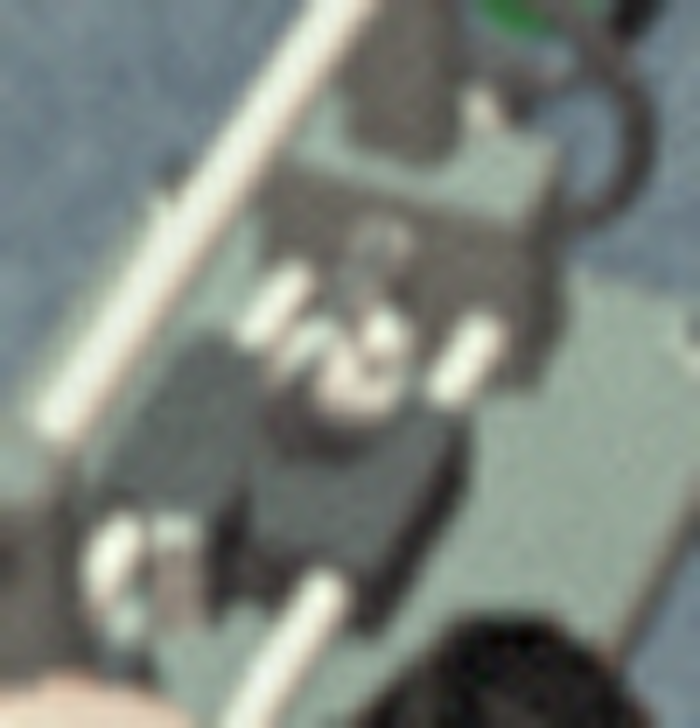

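View pics/t9n.png

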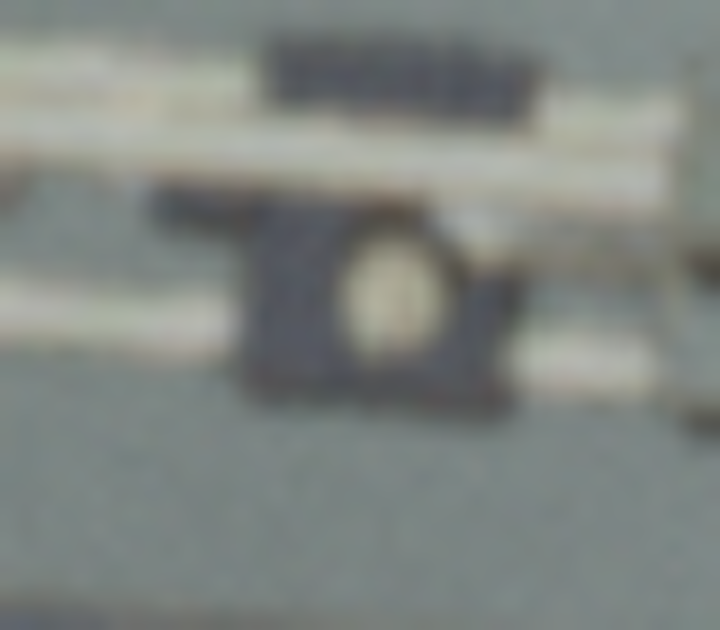

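```bash
cat > n.py <<'E'
from g import *
th=np.radians(-5.45);X=np.array([np.cos(th),np.sin(th),0]);Y=np.array([-np.sin(th),np.cos(th),0])
a=-.5*X+np.array([0,0,.866])
N=np.array([.5498,.1939,0])-.024*X-.026*Y+np.array([0,0,.078])
L=.1067
E
python3 - <<'E'
from n import *
print(N,a)
w=dict(np.load("w9.npz"));s=ctrl.get_state();R=RT().as_matrix()
for z in(0,.028,.052,.095,.149): print(z,pr(w,s["eef_pos"]+R[:,0]*(L-z)))
need(tgt(-a,Y),N+a*(.12+L)); need(tgt(-a,Y),N+a*(.09+L))
E
```

```text
[0.5234 0.1703 0.078 ] [-0.4977  0.0475  0.866 ]
0 [263.3025 183.0632]
0.028 [263.3121 194.2353]
0.052 [263.3223 206.0745]
0.095 [263.3475 235.315 ]
0.149 [263.404  300.9898]
shift cm [-5.2117 30.2128 -1.0264] turn [  1.5094 -30.1664 -16.5119]
shift cm [-3.7185 30.0703 -3.6244] turn [  1.5094 -30.1664 -16.5119]
```

```bash
python3 - <<'E'
from h import *
d=dict(np.load("w9.npz"));crop(d,200,130,330,330,4,"w9c.png")
E
```

```text
(no output)
```

View pics/w9c.png

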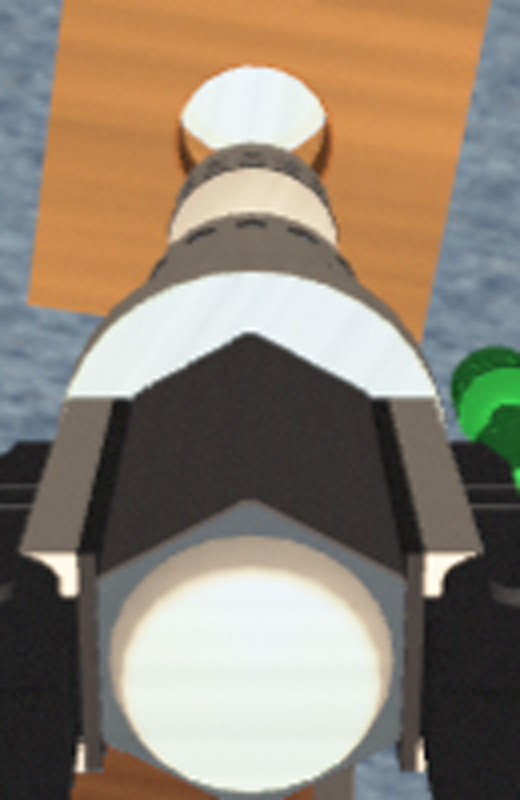

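```bash
python3 -m handwheel '[[-0.5,2,0,0,0,0],[-1,5,0,0,0,-1],[-2,9,0,0.3,-5,-3],[-3,13,0,0.5,-10,-5],[-4,17,0,0.7,-15,-8],[-4.6,21,0,1,-20,-11],[-5,25,0,1.2,-25,-14],[-5.2,28.5,0,1.5,-30.2,-16.5],[-5.2,30.2,0,1.5,-30.2,-16.5],[-5.2,30.2,0,1.5,-30.2,-16.5]]';python3 - <<'E'
from n import *;show()
need(tgt(-a,Y),N+a*(.12+L)) 
s=get_image("side");crop(s,180,100,330,260,4,"s10.png")
d=get_image("wrist");cv2.imwrite("pics/w10.png",d["image"][:,:,::-1]);np.savez("w10.npz",**d)
print(pr(d,N),pr(d,N-.012*a))
E
```

```text
time_s: 14.05
eef_pos: [0.4094, 0.1829, 0.2841]
tool_rot: [0.865, 0.022, 0.5, -0.04]
ft_force: [-0.6, -0.1, -4.2]
grip_width: 0.0269
t 14.05 pos [0.4094 0.1829 0.2841] q [ 0.3852 -0.2117 -0.4596  0.8496 -0.2326  0.4191] F [-0.5918 -0.1153 -4.1647] w 0.026881345193508908
[[ 0.4977  0.0906  0.8626]
 [-0.0469  0.9959 -0.0775]
 [-0.8661 -0.0019  0.4999]]
shift cm [ 0.1249 -0.1843 -0.9826] turn [ 0.1074 -0.0198 -0.2514]
[262.5679 148.0619] [262.5858 146.2559]
```

View pics/w10.png

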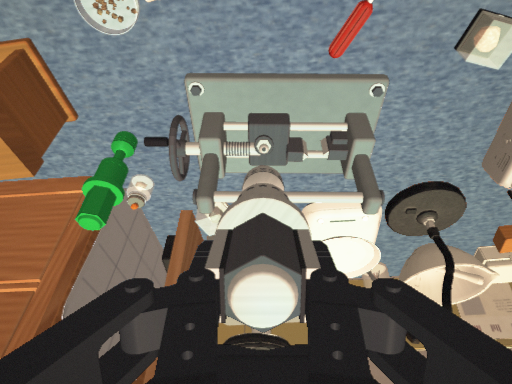

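View pics/s10.png

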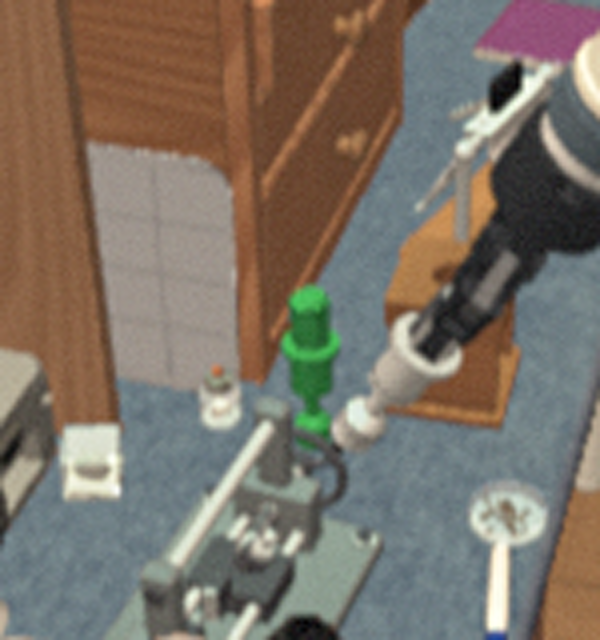

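```bash
python3 - <<'E'
from n import *
d=dict(np.load("w10.npz"));crop(d,225,110,305,190,9,"w10c.png")
E
```

```text
(no output)
```

View pics/w10c.png

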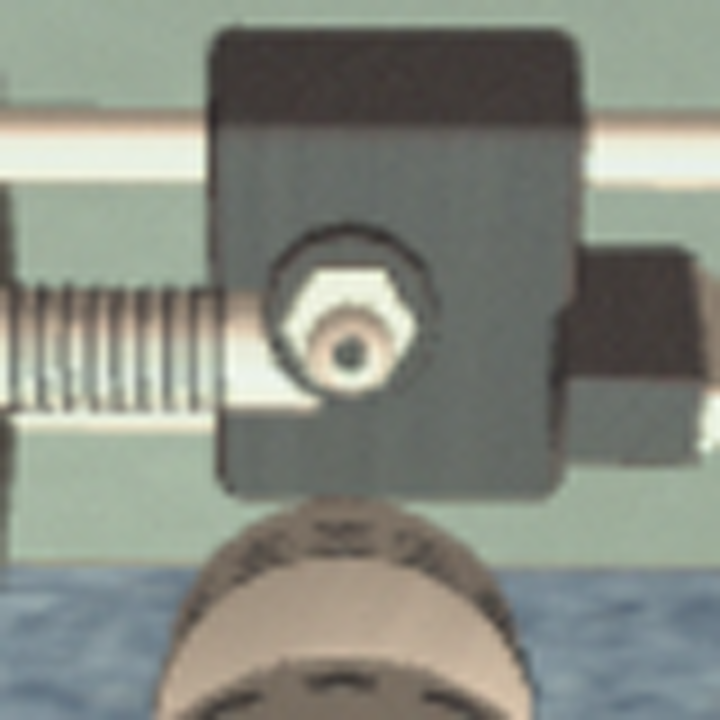

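```bash
echo 'N=N+.0009*Y' >> n.py; python3 - <<'E'
from n import *
need(tgt(-a,Y),N+a*(.03+L)); print(9*a)
E
```

```text
shift cm [ 4.5078 -0.3272 -8.8171] turn [ 0.1403 -0.0178 -0.0787]
[-4.4797  0.4274  7.794 ]
```

```bash
python3 -m handwheel '[[0.05,0.05,-1,0.1,0,-0.1],[1.1,0,-2.8,0.1,0,-0.1],[2.3,-0.1,-5,0.1,0,-0.1],[3.5,-0.23,-7,0.1,0,-0.1],[4.2,-0.3,-8.3,0.1,0,-0.1],[4.5,-0.33,-8.82,0.1,0,-0.1],[4.5,-0.33,-8.82,0.1,0,-0.1],[4.5,-0.33,-8.82,0.1,0,-0.1]]';python3 - <<'E'
from n import *;show()
need(tgt(-a,Y),N+a*(.03+L)) 
s=get_image("side");crop(s,200,180,300,260,7,"s11.png")
d=get_image("wrist");np.savez("w11.npz",**d)
print(pr(d,N),pr(d,N+.03*a)); crop(d,205,90,325,200,6,"w11c.png")
E
```

```text
time_s: 14.95
eef_pos: [0.4563, 0.1769, 0.1979]
tool_rot: [0.866, 0.025, 0.498, -0.043]
ft_force: [0.1, -0.2, -3.1]
grip_width: 0.0266
t 14.95 pos [0.4563 0.1769 0.1979] q [ 0.3222 -0.0982 -0.6026  0.579  -0.206   0.3694] F [ 0.0852 -0.1741 -3.1459] w 0.026642072811005755
[[ 0.4996  0.0983  0.8607]
 [-0.0489  0.9952 -0.0853]
 [-0.8649  0.0005  0.5019]]
shift cm [-0.0833  0.0777 -0.1486] turn [-0.0181  0.1303  0.1931]
[263.6654 170.6936] [263.7121 180.1473]
```

View pics/w11c.png

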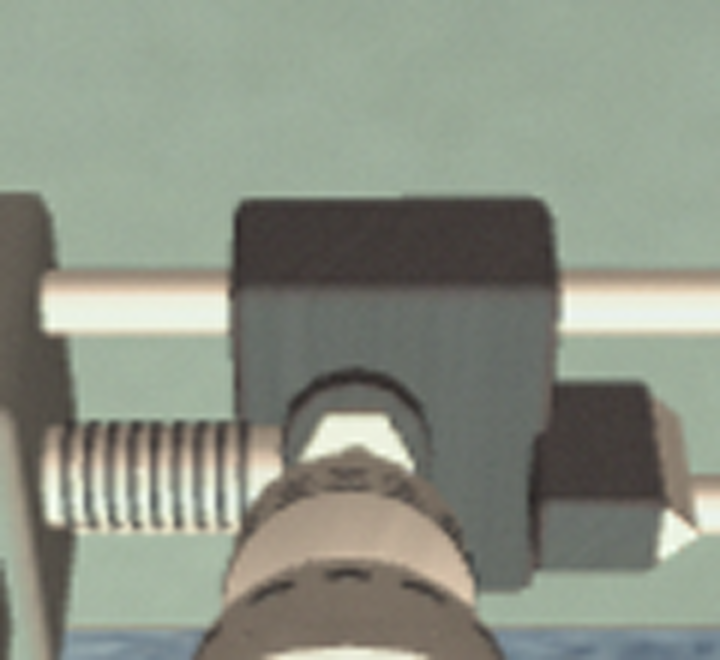

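View pics/s11.png

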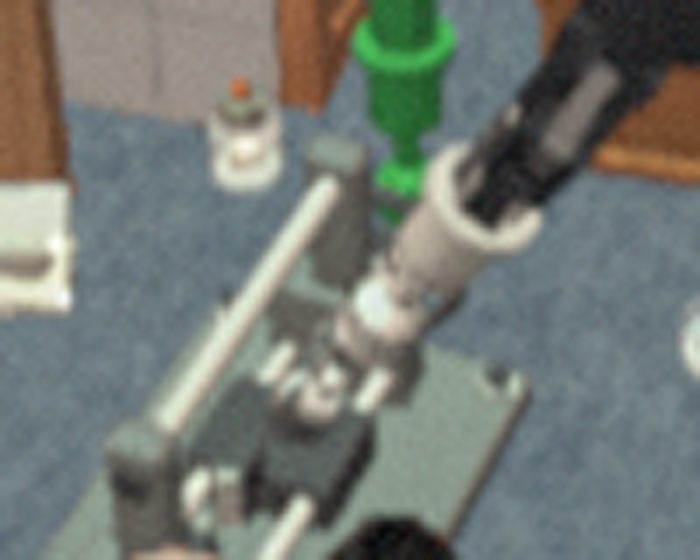

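```bash
python3 -m handwheel '[[-0.08,0.08,-0.12,0,0.1,0.2],[-0.08,0.08,-0.12,0,0.1,0.2],[-0.08,0.08,-0.12,0,0.1,0.2]]';python3 - <<'E'
from n import *;show()
need(tgt(-a,Y),N+a*(.03+L)) 
d=get_image("wrist");np.savez("w12.npz",**d)
need(tgt(-a,Y),N+a*(.03+L)) 
s=ctrl.get_state();R=RT().as_matrix()
print(pr(d,N),[pr(d,s["eef_pos"]+R[:,0]*(L-z)) for z in (0,.028)]); crop(d,205,90,325,200,6,"w12c.png")
E
```

```text
time_s: 15.35
eef_pos: [0.4552, 0.1784, 0.1966]
tool_rot: [0.865, 0.024, 0.499, -0.04]
ft_force: [-0.1, -0.5, -4.1]
grip_width: 0.0269
t 15.35 pos [0.4552 0.1784 0.1966] q [ 0.3248 -0.0977 -0.6049  0.5773 -0.2044  0.3675] F [-0.082  -0.502  -4.1306] w 0.026891697871829563
[[ 0.4985  0.0934  0.8619]
 [-0.0464  0.9956 -0.081 ]
 [-0.8657  0.0004  0.5006]]
shift cm [ 0.0237 -0.0692 -0.0249] turn [-0.0201  0.0434 -0.0936]
shift cm [ 0.0188 -0.0672 -0.0219] turn [-0.0204  0.0422 -0.0883]
[262.0388 173.3383] [array([262.999 , 183.0812]), array([263.0045, 194.2549])]
```

View pics/w12c.png

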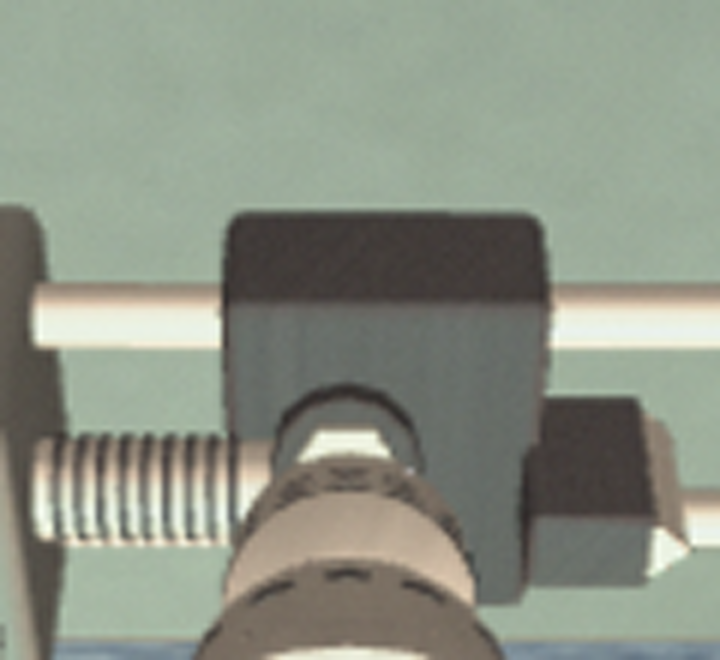

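```bash
python3 - <<'E'
from n import *
d=dict(np.load("w12.npz"));s=ctrl.get_state();R=RT().as_matrix()
P=lambda z,r:pr(d,s["eef_pos"]+R[:,0]*(L-z)-r*R[:,2])
for z,r in[(0,.015),(0,.011),(.028,.015),(.052,.017),(.095,.017),(.103,.023),(.095,.023),(.144,0.0162),(.149,.012),(.149,-.012)]: print(z,r,P(z,r),(P(z,r)[1]-90+.5)*6)
crop(d,205,150,325,330,4,"w12g.png")
E
```

```text
0 0.015 [263.0089 163.7728] 445.6368746502814
0 0.011 [263.0063 168.9832] 476.89904547534434
0.028 0.015 [263.0158 172.8854] 500.3122005275959
0.052 0.017 [263.0248 179.38  ] 539.2800501184894
0.095 0.017 [263.0434 202.8243] 679.9457268345702
0.103 0.023 [263.0551 196.0602] 639.3614176772896
0.095 0.023 [263.0502 190.8657] 608.1939254832157
0.144 0.0162 [263.0793 251.7886] 973.7313210197574
0.149 0.012 [263.0776 270.2313] 1084.3875531998356
0.149 -0.012 [263.0394 331.0235] 1449.140829980601
```

View pics/w12g.png

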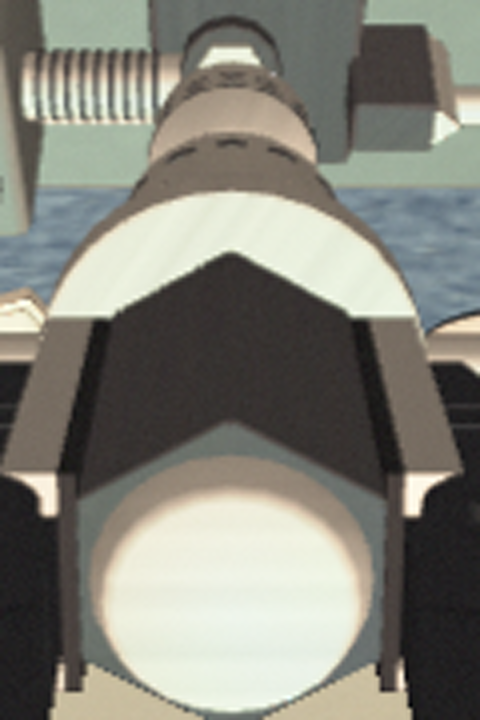

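```bash
python3 -m handwheel '[[0.47,-0.07,-0.89,0,0,0],[0.97,-0.12,-1.75,0,0,0],[1.36,-0.16,-2.44,0,0,0],[1.36,-0.16,-2.44,0,0,0],[1.36,-0.16,-2.44,0,0,0]]';python3 - <<'E'
from n import *;show()
need(tgt(-a,Y),N+a*(.002+L)) 
d=get_image("wrist");crop(d,205,110,325,220,6,"w13c.png")
s=get_image("side");crop(s,200,180,300,260,7,"s13.png")
E
```

```text
time_s: 15.9
eef_pos: [0.4689, 0.1765, 0.1714]
tool_rot: [0.865, 0.023, 0.5, -0.041]
ft_force: [-0.2, -0.4, -3.4]
grip_width: 0.0271
t 15.9 pos [0.4689 0.1765 0.1714] q [ 0.3082 -0.0547 -0.6377  0.5002 -0.197   0.3531] F [-0.1711 -0.4441 -3.3876] w 0.027093314625415935
[[ 0.4972  0.094   0.8625]
 [-0.0471  0.9956 -0.0814]
 [-0.8664 -0.0002  0.4994]]
shift cm [ 0.0487 -0.0115  0.0701] turn [ 0.0063 -0.0396 -0.0548]
```

View pics/w13c.png

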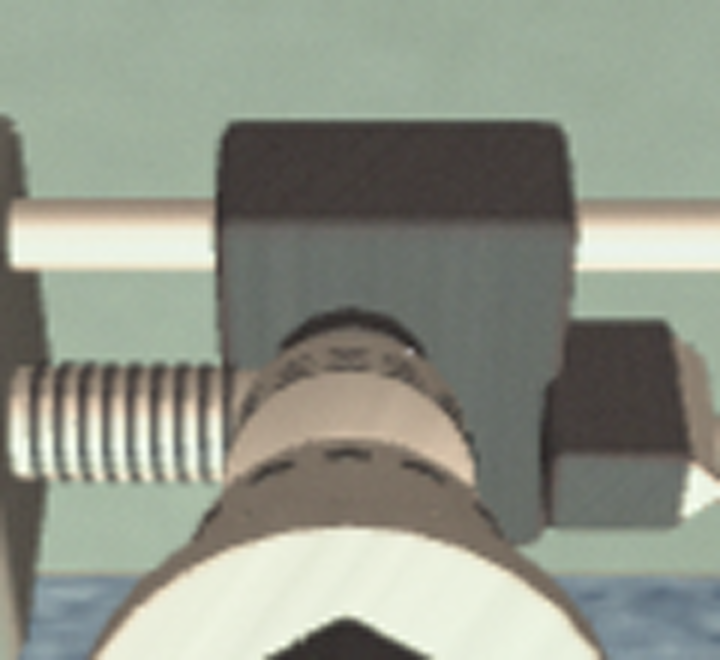

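View pics/s13.png

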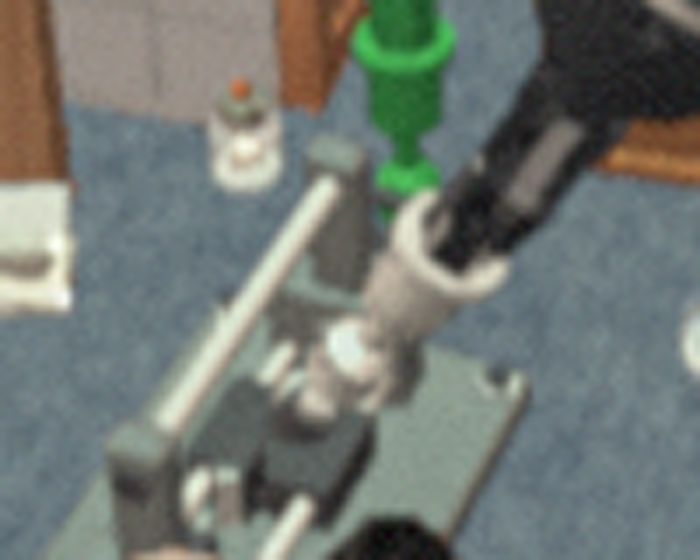

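```bash
python3 -m handwheel '[[0.22,-0.02,-0.32,0,0,0],[0.42,-0.04,-0.67,0,0,0],[0.42,-0.04,-0.67,0,0,0]]';python3 -m handwheel '[[0.15,-0.01,-0.26,0,0,0],[0.3,-0.03,-0.52,0,0,0],[0.3,-0.03,-0.52,0,0,0]]';python3 - <<'E'
from n import *;show()
need(tgt(-a,Y),N+a*(-.0115+L)) 
f=ctrl.get_state()["ft_force"];print("axial",f@a)
d=get_image("wrist");crop(d,205,110,325,220,6,"w14c.png")
s=get_image("side");crop(s,200,180,300,260,7,"s14.png")
E
```

```text
time_s: 16.3
eef_pos: [0.4733, 0.1762, 0.1649]
tool_rot: [0.865, 0.024, 0.499, -0.041]
ft_force: [1.7, 0.3, -4.5]
grip_width: 0.0267
time_s: 16.6
eef_pos: [0.4762, 0.1759, 0.16]
tool_rot: [0.865, 0.024, 0.499, -0.041]
ft_force: [-2.4, 0.3, -0.9]
grip_width: 0.0267
t 16.6 pos [0.4762 0.1759 0.16  ] q [ 0.3007 -0.0329 -0.6513  0.4622 -0.1932  0.3461] F [-2.39    0.2661 -0.8808] w 0.0267295488027442
[[ 0.4981  0.0937  0.862 ]
 [-0.0466  0.9956 -0.0813]
 [-0.8658  0.0003  0.5003]]
shift cm [-0.0093 -0.0229  0.0438] turn [-0.0157  0.0223 -0.0748]
axial 0.4394430486969192
```

View pics/w14c.png

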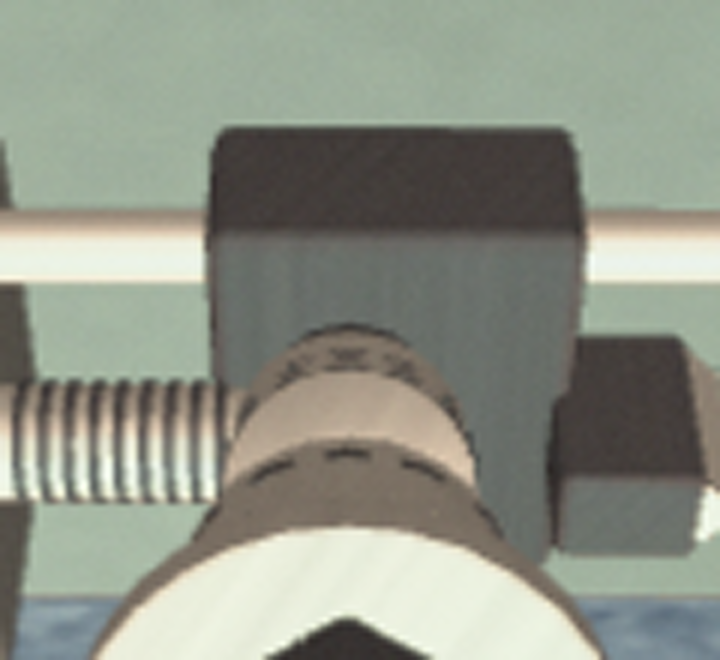

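View pics/s14.png

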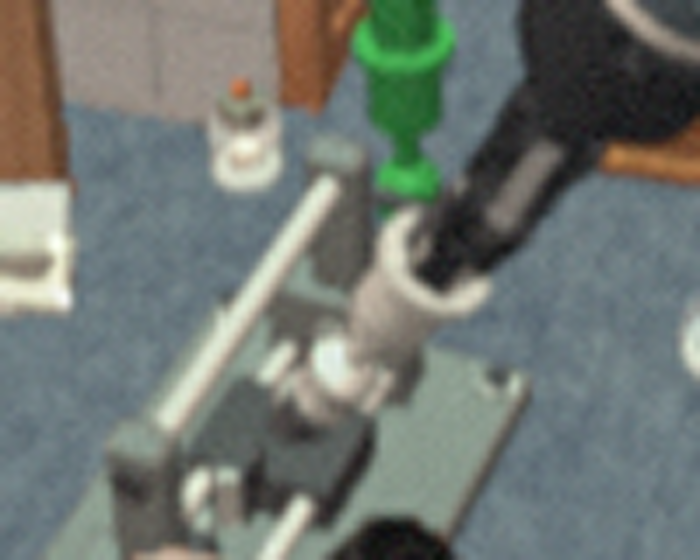

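```bash
python3 -m handwheel '[[0.12,-0.01,-0.22,0,0,0],[0.25,-0.02,-0.43,0,0,0],[0.25,-0.02,-0.43,0,0,0]]';python3 - <<'E'
from n import *;show()
need(tgt(-a,Y),N+a*(-.0115+L)) 
f=ctrl.get_state()["ft_force"];print("axial",f@a)
E
```

```text
time_s: 17.0
eef_pos: [0.4786, 0.1758, 0.1562]
tool_rot: [0.865, 0.024, 0.499, -0.04]
ft_force: [-8.6, 0.1, 7.4]
grip_width: 0.0266
t 17.0 pos [0.4786 0.1758 0.1562] q [ 0.2984 -0.0255 -0.656   0.4491 -0.1922  0.3439] F [-8.556   0.1001  7.4412] w 0.026593321489655704
[[ 0.4987  0.0935  0.8617]
 [-0.0465  0.9956 -0.0812]
 [-0.8655  0.0004  0.5009]]
shift cm [-0.2493 -0.0084  0.4258] turn [-0.0199  0.0589 -0.0844]
axial 10.707471073565312
```

```bash
python3 -m handwheel '[[0.15,-0.015,-0.26,0,0,0],[0.3,-0.03,-0.52,0,0,0],[0.42,-0.04,-0.74,0,0,0],[0.42,-0.04,-0.74,0,0,0],[0.42,-0.04,-0.74,0,0,0]]';python3 - <<'E'
from n import *;show()
need(tgt(-a,Y),N+a*(-.0115+L)) 
f=ctrl.get_state()["ft_force"];print("axial",f@a)
d=get_image("wrist");crop(d,205,110,325,330,3.5,"w15c.png")
s=get_image("side");crop(s,200,180,300,260,7,"s15.png")
E
```

```text
time_s: 17.5
eef_pos: [0.4827, 0.1754, 0.1491]
tool_rot: [0.865, 0.024, 0.499, -0.04]
ft_force: [-10.4, -0.0, 10.3]
grip_width: 0.0271
t 17.5 pos [0.4827 0.1754 0.1491] q [ 0.2943 -0.0119 -0.6641  0.4264 -0.1902  0.3401] F [-10.3933  -0.0327  10.2513] w 0.027085467533915393
[[ 0.4989  0.0934  0.8616]
 [-0.0463  0.9956 -0.0811]
 [-0.8654  0.0006  0.5011]]
shift cm [-0.6576  0.0267  1.1326] turn [-0.0255  0.0743 -0.0899]
axial 14.049280402993219
```

View pics/w15c.png

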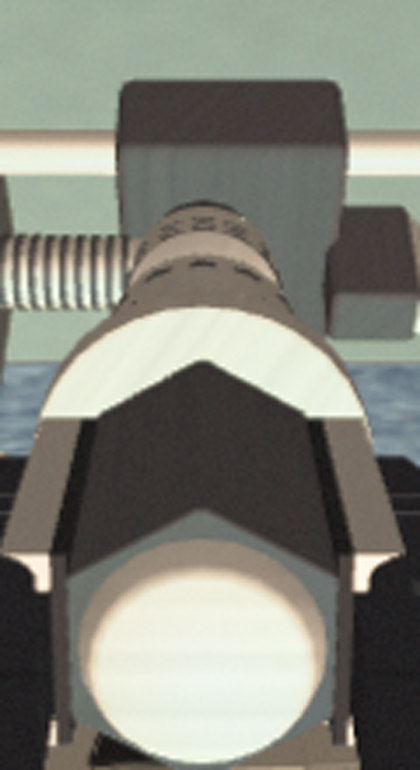

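View pics/s15.png

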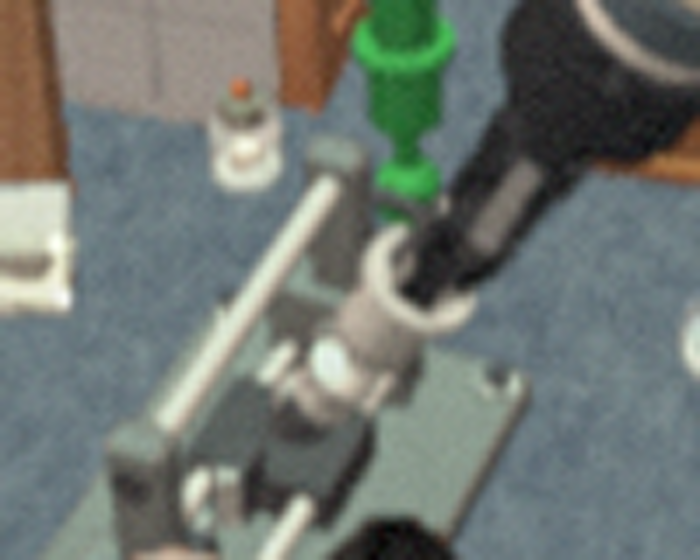

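```bash
python3 -m handwheel '[[0,0,0,0,0,0],[0,0,0,0,0,0],[0,0,0,0,0,0],[0,0,0,0,0,0],[0,0,0,0,0,0],[0,0,0,0,0,0],[0,0,0,0,0,0],[0,0,0,0,0,0]]';python3 - <<'E'
from n import *
need(tgt(-a,Y),N+a*(-.0115+L)) 
f=ctrl.get_state()["ft_force"];print("axial",f@a)
s=get_image("side");cv2.imwrite("pics/s16.png",s["image"][:,:,::-1])
t=get_image("top");cv2.imwrite("pics/t16.png",t["image"][:,:,::-1])
E
```

```text
time_s: 18.4
eef_pos: [0.4827, 0.1754, 0.1492]
tool_rot: [0.865, 0.024, 0.499, -0.04]
ft_force: [-10.5, 0.2, 10.1]
grip_width: 0.0266
shift cm [-0.6528  0.0288  1.1292] turn [-0.0226  0.0771 -0.0899]
axial 13.961983262617355
```

View pics/s16.png

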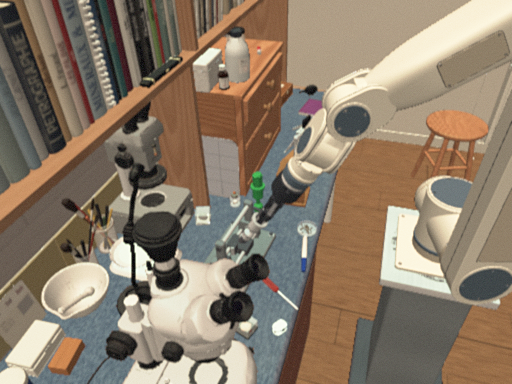

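View pics/t16.png

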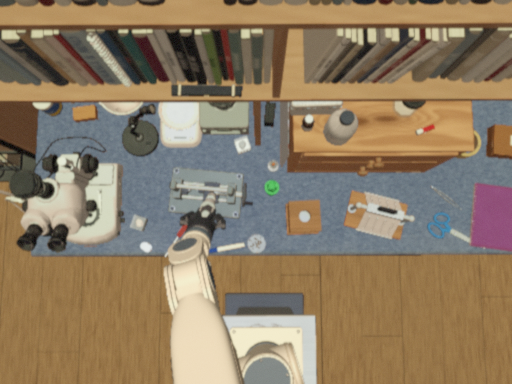

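```bash
python3 -c "
from rig import hand_in; print(hand_in())"
```

```text
the job is handed in; nothing more can be done
None
```

The hood hangs astride the rail's bar, released. The grease gun is pressed onto the nipple and I handed in at about 18.5 s, still gripping it and holding it pushed in.

- **Hood:** after letting go, the pictures showed it level and near the middle of the bar.
- **Gun on the nipple:** I never saw the jaws snap on directly; I inferred it from the forces and positions. The force along the nipple's axis changed by about 3.5 N on reaching the expected seat. It then rose to about 13.5 N with the gun pushed 5 mm further.
- **Final push:** the handle went about 13 mm past the seat, and the spring load was about 17 N once the gun's weight is allowed for. Both point to roughly 13 mm of nose travel, against the 8 mm needed. It held steady for about 1 s before hand-in, with only about 2 N of sideways load.
- **Other things:** the last top and side pictures showed nothing else moved.
- **Where checks disagreed:** the top camera read about 2 mm farther in x than the wrist camera, so I used the wrist camera. On the last approach the measured arm position and the picture differed by about 0.5 mm sideways, well within the 3 mm tolerance.

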